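Put the cordless sanding tools on charge

ROBOT

A 6-joint arm with a two-finger parallel gripper is mounted at the origin on the work surface. World frame = base frame: x ahead of the robot, y to its left, z up, the work surface at z = 0. Lengths are in m, angles in rad, forces in N, time in s.
With the tool pointing down it reaches from about 0.3 to 0.775 m from the base axis. Payload 14.6 kg.
Tool frame: the origin (TCP) lies where the fingers leave the gripper's body, on its centre line; the fingertips stand 73 mm ahead of it and the grasp point (between the pads) lies 54 mm ahead of it; y points along the fingers, z is the direction in which the jaws open and shut, and the axes are right-handed (so a half turn about y gives the same grasp; the last joint's range is limited). The gripper opens to 85 mm and grips with 20 to 120 N. Pads are 22 mm wide; open, the fingers measure 114 mm over their backs; the gripper's body (76 mm by 85 mm) begins 54 mm behind the grasp point. The pads swing forward as they close: fully open they stand 13 mm farther back than shut.
Start: joints at [-1.325, 0.3, 1.521, -0, 1.321, -0.067], TCP at [0.169, -0.523, 0.304] pointing down, gripper open.
Joint ranges: [-3.03, 3.03], [-0.79, 2.21], [0.23, 2.52], [-1.04, 4.18], [0, 3.07], [-2.55, 2.55]. Speed limits (rad/s): [2.22, 2.22, 2.57, 3.14, 3.14, 3.14].

INTERFACE

Orientations are given as a rotation vector (axis times angle).
In Python, from cell import readout, eyes, hand_in gives the robot as it stands.
- The arm moves only by the tool jog_arm, never from a script. Its arguments are lists of equal length, an entry for each row: "hand": the finger opening in mm, from 0 to 85.4; "travel": the shift along the tool's x, y, z in mm, a list of three; "delta_rot": the turn, a rotation vector about the tool's x, y, z in rad, a list of three. In form: {"hand": [hand, ...], "travel": [[x, y, z], ...], "delta_rot": [[wx, wy, wz], ...]}. A call has 1 to 20 rows; each row is the pose to reach, as a shift and turn from the pose commanded when the call began, along the tool's axes at that moment; what a row does not reach only later rows make up. A row lasts 1/12 s, in which the tool goes at most 41.7 mm and 7.16 degrees, less where a joint would pass 70% of its speed; a pose out of reach is approached as far as the arm can. A call with a gripper value outside its range is refused whole. The fingers move at their own pace and stop on an object; "squeeze" is the grip in N (left out, the last holds). Time passes only in rows, so rows that repeat a pose let the fingers close. It gives the time, the measured TCP pose, the force and the opening at its end, in the units of the state.
- readout.get_state(): the state, without advancing time (a new reading comes with each control period).
- eyes.read_camera(name): name is "scene" or "top" or "wrist"; returns a dict with "pixels" (420x560x3 uint8, red, green, blue), "range_z" (420x560 float32, m along the optical axis (not along the pixel's ray), 0 where there is no reading), "mtx" (3x3 intrinsics, pixels), "k1" (the pictures are not rectified: a ray, as slopes to the right and down, at radius r is drawn at 1 + k1 r^2 times it, then the intrinsics apply), "T" (4x4, takes a point from camera to world coordinates). Camera axes: x right, y up, looking along -z (the intrinsics and any distortion apply to the point x, -y, -z); pixel columns grow to the right and rows downward; lengths in m; the calibration is good to about 2 mm. A picture is of the moment at which its call begins.
- hand_in(): hands the job in, once; it reports no verdict.
The state is a dict: "t": time; "joint_positions": joint angles; "joint_vel": joint speeds; "joint_torque": joint torques, N m; "eef_pos": TCP position; "ee_rot": TCP orientation; "force": force on the tool from outside, world axes, zero at the start; "moment": the same for the moment, N m; "opening": finger opening in m.
Only numpy, scipy, OpenCV 4.12 (cv2) and the standard library are available. Lean on these libraries where they do the work, as an engineer would, in place of code of your own. Each camera call takes 0.05 s, during which the arm holds its last target.

TASK

First push in the selector knob and turn it clockwise from off (first notch) to load (second notch), letting it pop out there. Then press every pen-shaped sanding tool on the bench down past the sprung jaw into a cradle of the charging dock, fully home with its tail to the brass contact block and its tip pointing away from it, and stand both battery cells upright in the bores of the cell block. Last, push the knob in again and turn it to charge (third notch), popped out, and let go; leave the other things on the bench where they are.

Things in the scene. Friction and masses are not known exactly. Their poses are not given: they have to be found in the camera images.
- selector_push (a joint): how far the selector knob is pushed in (m): 0 = out, 0.011 = fully in. Its spring takes 5 N at first, 10 N fully in. It must be in by more than 8 mm before the knob will turn, and pops out only when the pointer is within about 0.07 rad of one of the three notches; between notches it stays in.
- selector_turn (a joint): angle of the selector knob (rad), growing clockwise as seen from above: 0 = first notch (one white bar, off), 1.047 = second notch (two bars, load), 2.094 = third notch (three bars, charge). Turns easily while pushed in (friction 0.04 Nm).
- selector_grip (a point): on the knob's vertical axis, at the height to grip. The black bar grip, 52 mm long, 16 mm wide, 34 mm high, reaches from 24 mm below this point (there stands on a round skirt 52 mm across) to 10 mm above it. x axis: along the bar towards the pointer end (white line on top). Moves with the knob: down when pushed, about the axis when turned.
- selector_box: fixed grey box, 105 x 105 x 40 mm, carrying the selector knob; origin at the centre of its underside, knob axis through it; top of the bar grip 99 mm above the table. On top a steel ring (84 mm across, up to 62 mm above the table) with three notches: the second towards the box's +x, the first 60 degrees counter-clockwise and the third 60 degrees clockwise of it.
- dock: fixed dock: grey plate 164 (x) x 216 (y) x 12 mm, origin at the centre of its underside. Three cradles along x, 72 mm apart in y, each with two black forks (10 mm thick, 40 mm either side of its middle in x; slot 26 mm wide, flaring at the top, 63 mm above the table), a brass contact block at its -x end (inner face 74 mm from the middle), a step 3.5 mm higher than the seat at its +x end (also 74 mm) and a sprung jaw.
- cradle1 (a point): middle of cradle 1: where a seated tool's centre lies, 41 mm above the table. x axis along the cradle away from the brass block, y to the jaw's side, z up. Steel jaw: two arms 53 mm either side in x, hinged low at +y, 80 mm high, with steep lips 5 mm over a seated tool's top edge. A tool pushed straight down (up to 12 N) swings it aside; it springs shut over the tool.
- cradle2 (a point): middle of cradle 2: where a seated tool's centre lies, 41 mm above the table. x axis along the cradle away from the brass block, y to the jaw's side, z up. Steel jaw: two arms 53 mm either side in x, hinged low at +y, 80 mm high, with steep lips 5 mm over a seated tool's top edge. A tool pushed straight down (up to 12 N) swings it aside; it springs shut over the tool.
- cradle3 (a point): middle of cradle 3: where a seated tool's centre lies, 41 mm above the table. x axis along the cradle away from the brass block, y to the jaw's side, z up. Steel jaw: two arms 53 mm either side in x, hinged low at +y, 80 mm high, with steep lips 5 mm over a seated tool's top edge. A tool pushed straight down (up to 12 N) swings it aside; it springs shut over the tool.
- pen1: loose cordless sanding tool like a thick square pen (may be absent): grey body 130 mm long, 22 mm square, with a steel cone tip, 13 mm thick and 32 mm long, on its +x end and a brass contact on the -x end; 90 g. Origin at the centre of the square body; x axis along it towards the tip. All are alike; any tool fits any cradle.
- pen1_tip (a point): end of the steel tip of tool 1, 97 mm from its origin along +x
- pen2: loose cordless sanding tool like a thick square pen (may be absent): grey body 130 mm long, 22 mm square, with a steel cone tip, 13 mm thick and 32 mm long, on its +x end and a brass contact on the -x end; 90 g. Origin at the centre of the square body; x axis along it towards the tip. All are alike; any tool fits any cradle.
- pen2_tip (a point): end of the steel tip of tool 2, 97 mm from its origin along +x
- pen3: loose cordless sanding tool like a thick square pen (may be absent): grey body 130 mm long, 22 mm square, with a steel cone tip, 13 mm thick and 32 mm long, on its +x end and a brass contact on the -x end; 90 g. Origin at the centre of the square body; x axis along it towards the tip. All are alike; any tool fits any cradle.
- pen3_tip (a point): end of the steel tip of tool 3, 97 mm from its origin along +x
- cell_block: fixed grey block, 92 (x) x 122 (y) x 45 mm, with two upright round bores side by side in y, 29 mm either side of its centre: 41 mm diameter, 35 mm deep. Origin at the centre of its underside on the table.
- bore1 (a point): centre of the floor of bore 1 of the cell block, 10 mm above the table, 35 mm below the mouth
- bore2 (a point): centre of the floor of bore 2 of the cell block, 10 mm above the table, 35 mm below the mouth
- cell1: loose battery cell: upright dark steel cylinder, 34 mm diameter, 90 mm tall, 140 g, standing on the table. Origin at the centre of its underside, z up. Either cell fits either bore.
- cell2: loose battery cell: upright dark steel cylinder, 34 mm diameter, 90 mm tall, 140 g, standing on the table. Origin at the centre of its underside, z up. Either cell fits either bore.
- bust: bystander, not to be moved: the plaster bust on its dark wooden plinth (50 mm square, 170 mm tall); origin at the centre of its underside
- glue: bystander, not to be moved: the small white glue bottle (30 mm across, 85 mm tall); origin at the centre of its underside
- paint_pot: bystander, not to be moved: the small glass paint pot with a black cap (38 mm across, 42 mm tall); origin at the centre of its underside
- paint_jar: bystander, not to be moved: the glass paint jar with a white cap (52 mm across, 60 mm tall); origin at the centre of its underside
There are look-alikes about, which are no part of the job. What is shaped like the cell2 but green or turquoise is not meant.

How it is judged:
On the way, in this order (a step that is already met when the one before it is completed fails the run):
1. the selector stands at load (second notch) and has popped out (value of joint selector_turn between 0.917 and 1.177 rad and value of joint selector_push below 0.003 m), for 0.2 s.
2. with the selector at load, every tool is in a cradle under its shut jaw and both cells stand in bores (all of step 1 and ((x of pen1 in the frame of cradle1 between -0.012 and 0.012 m and y of pen1 in the frame of cradle1 between -0.006 and 0.006 m and z of pen1 in the frame of cradle1 between -0.0035 and 0.0035 m and angle between the x axis of pen1 and the x axis of cradle1, either way round below 0.08 rad and x of pen1_tip in the frame of cradle1 above 0.05 m) or (x of pen1 in the frame of cradle2 between -0.012 and 0.012 m and y of pen1 in the frame of cradle2 between -0.006 and 0.006 m and z of pen1 in the frame of cradle2 between -0.0035 and 0.0035 m and angle between the x axis of pen1 and the x axis of cradle2, either way round below 0.08 rad and x of pen1_tip in the frame of cradle2 above 0.05 m) or (x of pen1 in the frame of cradle3 between -0.012 and 0.012 m and y of pen1 in the frame of cradle3 between -0.006 and 0.006 m and z of pen1 in the frame of cradle3 between -0.0035 and 0.0035 m and angle between the x axis of pen1 and the x axis of cradle3, either way round below 0.08 rad and x of pen1_tip in the frame of cradle3 above 0.05 m)) and ((x of pen2 in the frame of cradle1 between -0.012 and 0.012 m and y of pen2 in the frame of cradle1 between -0.006 and 0.006 m and z of pen2 in the frame of cradle1 between -0.0035 and 0.0035 m and angle between the x axis of pen2 and the x axis of cradle1, either way round below 0.08 rad and x of pen2_tip in the frame of cradle1 above 0.05 m) or (x of pen2 in the frame of cradle2 between -0.012 and 0.012 m and y of pen2 in the frame of cradle2 between -0.006 and 0.006 m and z of pen2 in the frame of cradle2 between -0.0035 and 0.0035 m and angle between the x axis of pen2 and the x axis of cradle2, either way round below 0.08 rad and x of pen2_tip in the frame of cradle2 above 0.05 m) or (x of pen2 in the frame of cradle3 between -0.012 and 0.012 m and y of pen2 in the frame of cradle3 between -0.006 and 0.006 m and z of pen2 in the frame of cradle3 between -0.0035 and 0.0035 m and angle between the x axis of pen2 and the x axis of cradle3, either way round below 0.08 rad and x of pen2_tip in the frame of cradle3 above 0.05 m)) and ((x of pen3 in the frame of cradle1 between -0.012 and 0.012 m and y of pen3 in the frame of cradle1 between -0.006 and 0.006 m and z of pen3 in the frame of cradle1 between -0.0035 and 0.0035 m and angle between the x axis of pen3 and the x axis of cradle1, either way round below 0.08 rad and x of pen3_tip in the frame of cradle1 above 0.05 m) or (x of pen3 in the frame of cradle2 between -0.012 and 0.012 m and y of pen3 in the frame of cradle2 between -0.006 and 0.006 m and z of pen3 in the frame of cradle2 between -0.0035 and 0.0035 m and angle between the x axis of pen3 and the x axis of cradle2, either way round below 0.08 rad and x of pen3_tip in the frame of cradle2 above 0.05 m) or (x of pen3 in the frame of cradle3 between -0.012 and 0.012 m and y of pen3 in the frame of cradle3 between -0.006 and 0.006 m and z of pen3 in the frame of cradle3 between -0.0035 and 0.0035 m and angle between the x axis of pen3 and the x axis of cradle3, either way round below 0.08 rad and x of pen3_tip in the frame of cradle3 above 0.05 m)) and ((horizontal distance between cell1 and bore1 below 0.007 m and z of cell1 in the frame of bore1 between -0.005 and 0.005 m and angle between cell1's own z axis and vertical below 0.12 rad) or (horizontal distance between cell1 and bore2 below 0.007 m and z of cell1 in the frame of bore2 between -0.005 and 0.005 m and angle between cell1's own z axis and vertical below 0.12 rad)) and ((horizontal distance between cell2 and bore1 below 0.007 m and z of cell2 in the frame of bore1 between -0.005 and 0.005 m and angle between cell2's own z axis and vertical below 0.12 rad) or (horizontal distance between cell2 and bore2 below 0.007 m and z of cell2 in the frame of bore2 between -0.005 and 0.005 m and angle between cell2's own z axis and vertical below 0.12 rad))), for 0.2 s.
3. the selector stands at charge (third notch) and has popped out (value of joint selector_turn between 1.964 and 2.224 rad and value of joint selector_push below 0.003 m), for 0.2 s.
At the end, for the whole second after the job is handed in: Selector at the third notch (0.13 rad), out (3 mm). Each tool in a cradle: centre within 12 mm along, 6 across, 3.5 in height (under the jaw), 0.08 rad, tip away from the brass. Both cells in bores: within 7 mm of the axis, 5 mm of the floor, 0.12 rad of upright. All at rest (all of step 3 and ((x of pen1 in the frame of cradle1 between -0.012 and 0.012 m and y of pen1 in the frame of cradle1 between -0.006 and 0.006 m and z of pen1 in the frame of cradle1 between -0.0035 and 0.0035 m and angle between the x axis of pen1 and the x axis of cradle1, either way round below 0.08 rad and x of pen1_tip in the frame of cradle1 above 0.05 m) or (x of pen1 in the frame of cradle2 between -0.012 and 0.012 m and y of pen1 in the frame of cradle2 between -0.006 and 0.006 m and z of pen1 in the frame of cradle2 between -0.0035 and 0.0035 m and angle between the x axis of pen1 and the x axis of cradle2, either way round below 0.08 rad and x of pen1_tip in the frame of cradle2 above 0.05 m) or (x of pen1 in the frame of cradle3 between -0.012 and 0.012 m and y of pen1 in the frame of cradle3 between -0.006 and 0.006 m and z of pen1 in the frame of cradle3 between -0.0035 and 0.0035 m and angle between the x axis of pen1 and the x axis of cradle3, either way round below 0.08 rad and x of pen1_tip in the frame of cradle3 above 0.05 m)) and ((x of pen2 in the frame of cradle1 between -0.012 and 0.012 m and y of pen2 in the frame of cradle1 between -0.006 and 0.006 m and z of pen2 in the frame of cradle1 between -0.0035 and 0.0035 m and angle between the x axis of pen2 and the x axis of cradle1, either way round below 0.08 rad and x of pen2_tip in the frame of cradle1 above 0.05 m) or (x of pen2 in the frame of cradle2 between -0.012 and 0.012 m and y of pen2 in the frame of cradle2 between -0.006 and 0.006 m and z of pen2 in the frame of cradle2 between -0.0035 and 0.0035 m and angle between the x axis of pen2 and the x axis of cradle2, either way round below 0.08 rad and x of pen2_tip in the frame of cradle2 above 0.05 m) or (x of pen2 in the frame of cradle3 between -0.012 and 0.012 m and y of pen2 in the frame of cradle3 between -0.006 and 0.006 m and z of pen2 in the frame of cradle3 between -0.0035 and 0.0035 m and angle between the x axis of pen2 and the x axis of cradle3, either way round below 0.08 rad and x of pen2_tip in the frame of cradle3 above 0.05 m)) and ((x of pen3 in the frame of cradle1 between -0.012 and 0.012 m and y of pen3 in the frame of cradle1 between -0.006 and 0.006 m and z of pen3 in the frame of cradle1 between -0.0035 and 0.0035 m and angle between the x axis of pen3 and the x axis of cradle1, either way round below 0.08 rad and x of pen3_tip in the frame of cradle1 above 0.05 m) or (x of pen3 in the frame of cradle2 between -0.012 and 0.012 m and y of pen3 in the frame of cradle2 between -0.006 and 0.006 m and z of pen3 in the frame of cradle2 between -0.0035 and 0.0035 m and angle between the x axis of pen3 and the x axis of cradle2, either way round below 0.08 rad and x of pen3_tip in the frame of cradle2 above 0.05 m) or (x of pen3 in the frame of cradle3 between -0.012 and 0.012 m and y of pen3 in the frame of cradle3 between -0.006 and 0.006 m and z of pen3 in the frame of cradle3 between -0.0035 and 0.0035 m and angle between the x axis of pen3 and the x axis of cradle3, either way round below 0.08 rad and x of pen3_tip in the frame of cradle3 above 0.05 m)) and ((horizontal distance between cell1 and bore1 below 0.007 m and z of cell1 in the frame of bore1 between -0.005 and 0.005 m and angle between cell1's own z axis and vertical below 0.12 rad) or (horizontal distance between cell1 and bore2 below 0.007 m and z of cell1 in the frame of bore2 between -0.005 and 0.005 m and angle between cell1's own z axis and vertical below 0.12 rad)) and ((horizontal distance between cell2 and bore1 below 0.007 m and z of cell2 in the frame of bore1 between -0.005 and 0.005 m and angle between cell2's own z axis and vertical below 0.12 rad) or (horizontal distance between cell2 and bore2 below 0.007 m and z of cell2 in the frame of bore2 between -0.005 and 0.005 m and angle between cell2's own z axis and vertical below 0.12 rad)) and linear speed of each of pen1, pen2, pen3, cell1, cell2 below 0.02 m/s); the robot touches nothing.
It fails at once if a bystander (bust, glue bottle, paint pot, paint jar) is moved by more than 50 mm (distance of any of bust, glue, paint_pot, paint_jar from where it was at the start of the episode above 0.05 m).
It fails at once if the selector is forced round by more than a quarter of a step without being pushed in (value of joint selector_push below 0.004 m and (value of joint selector_turn between 0.304 and 0.744 rad or value of joint selector_turn between 1.351 and 1.791 rad)).
Of pen1, pen2, pen3 only 2 to 3 are there at a start; the rules pass over those that are not, and their reading is None.
At some moment in a run one of pen1, pen2, pen3 may be knocked a few centimetres aside while the robot is not near it.
It also fails if it takes over 210 s, if anything falls off the work surface, if the arm or the gripper's body presses on something with over 40 N, if the wrist force passes 120 N, or if a joint passes its speed limit or range.

## Working session

There is one attempt and no reset: what is moved stays moved. The work goes in short steps, Python scripts to look and compute and a tool call to move; the robot and the scene stay as the last step left them, time stands still between calls to the robot, and variables do not carry over. Pictures are saved under pics/ and viewed, and the job is handed in when it is done.

Besides the shell and the picture viewer there is one more tool, called after "Request:" as name(argument=value, ...), one argument or row to a line, values as JSON. jog_arm: Moves the arm, as the interface text tells. Its arguments: {"type":"object","properties":{"hand":{"type":"array","items":{"type":"number"}},"travel":{"type":"array","items":{"type":"array","items":{"type":"number"}}},"delta_rot":{"type":"array","items":{"type":"array","items":{"type":"number"}}},"squeeze":{"type":"number"}},"required":["hand","travel","delta_rot"]}

```bash
ls; mkdir -p pics
cat > h.py <<'E'
import numpy as np, cv2
from cell import readout, eyes
def snap(n,f):
    c=eyes.read_camera(n); cv2.imwrite('pics/'+f,c['pixels'][:,:,::-1]); np.savez('pics/'+f[:-4]+'.npz',**c); return c
def cloud(c):
    K=c['mtx'];h,w=c['range_z'].shape
    u,v=np.meshgrid(np.arange(w),np.arange(h))
    pts=np.stack([u,v],-1).reshape(-1,1,2).astype(float)
    n=cv2.undistortPoints(pts,K,np.array([float(c['k1']),0,0,0,0])).reshape(h,w,2)
    z=c['range_z']
    P=np.stack([n[...,0]*z,-n[...,1]*z,-z,np.ones_like(z)],-1)
    W=P@np.array(c['T']).T
    W=W[...,:3]; W[z==0]=np.nan
    return W
E
python3 - <<'E'
from h import *
for n in ('scene','top','wrist'):
    c=snap(n,n+'0.png'); print(n,c['k1'],c['mtx'].tolist(),np.round(c['T'],3).tolist())
print(readout.get_state())
E
```

```text
pics
scene -0.07207418179676255 [[418.36241289212035, 0.0, 282.7667721256318], [0.0, 418.36241289212035, 207.4903158360777], [0.0, 0.0, 1.0]] [[-0.489, -0.544, 0.682, 1.316], [0.872, -0.316, 0.373, 0.388], [0.013, 0.778, 0.629, 0.754], [0.0, 0.0, 0.0, 1.0]]
top -0.14306039448231656 [[473.6487976527239, 0.0, 284.08577183770404], [0.0, 473.6487976527239, 217.2993701865044], [0.0, 0.0, 1.0]] [[-0.015, 0.997, -0.076, 0.508], [-1.0, -0.015, -0.007, -0.011], [-0.008, 0.076, 0.997, 1.295], [0.0, 0.0, 0.0, 1.0]]
wrist -0.07425621160927695 [[323.8263939749121, 0.0, 276.95707848570845], [0.0, 323.8263939749121, 205.72486130301152], [0.0, 0.0, 1.0]] [[0.307, 0.899, 0.312, 0.249], [-0.952, 0.291, 0.1, -0.498], [-0.001, -0.328, 0.945, 0.373], [0.0, 0.0, 0.0, 1.0]]
{'t': 0.15, 'joint_positions': array([-1.32460394e+00,  3.00350757e-01,  1.52142765e+00, -3.92929984e-05,
        1.32068212e+00, -6.65937664e-02]), 'joint_vel': array([ 0.00034998, -0.00267699, -0.0021749 , -0.00155291,  0.0010949 ,
        0.00098001]), 'joint_torque': array([ 1.18588956e-03, -5.43669248e+01, -3.61889863e+01, -1.01285989e-04,
        3.09808347e-03,  1.01398450e-05]), 'eef_pos': array([ 0.16920901, -0.52321176,  0.30345221]), 'ee_rot': array([-0.32380046,  2.05358635, -2.05179721]), 'force': array([ 0.78055041, -0.54829482,  0.27773603]), 'moment': array([ 0.01603693, -0.02058922, -0.01801446]), 'opening': 0.08504985510989484}
```

View pics/top0.png

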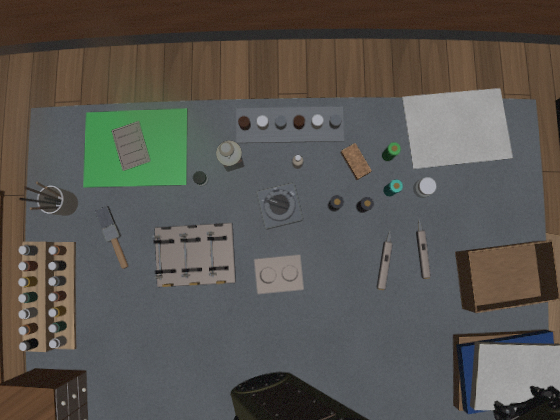

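View pics/scene0.png

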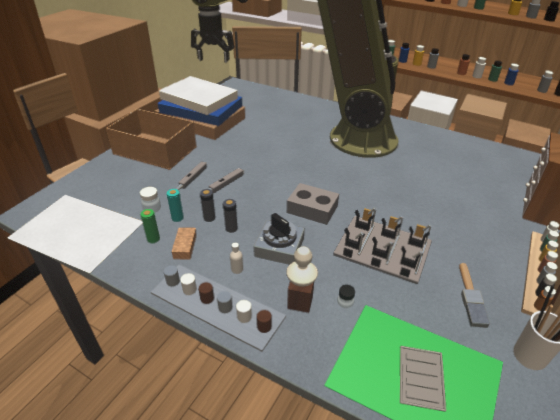

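Run:
```python
import numpy as np,cv2
from scipy.spatial.transform import Rotation as R
print(R.from_rotvec([-0.32380046,2.05358635,-2.05179721]).as_matrix().round(3))
c=cv2.imread('pics/top0.png'); cv2.imwrite('pics/top0z.png',cv2.resize(c[60:330,80:480],None,fx=2,fy=2,interpolation=cv2.INTER_CUBIC))
```

```text
[[-0.951 -0.     0.308]
 [-0.308  0.001 -0.951]
 [-0.    -1.    -0.001]]
```

View pics/top0z.png

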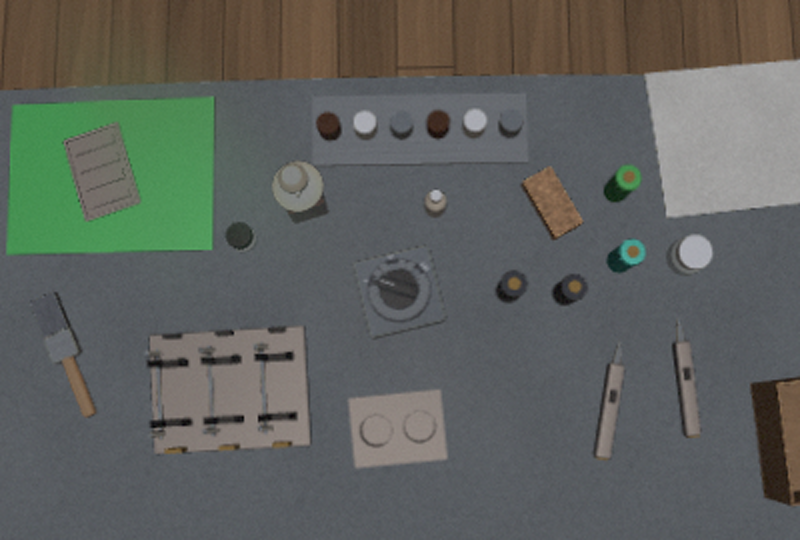

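```bash
cat >> h.py <<'E'
def load(f): 
    d=np.load('pics/'+f); return {k:d[k] for k in d.files}
def sel(W,x,y,z):
    return (W[...,0]>x[0])&(W[...,0]<x[1])&(W[...,1]>y[0])&(W[...,1]<y[1])&(W[...,2]>z[0])&(W[...,2]<z[1])
def rect(W,m):
    p=W[m][:,:2]; r=cv2.minAreaRect((p*1000).astype(np.float32)); return len(p),[np.round(a,1) for a in r],W[m][:,2].mean().round(4)
E
python3 - <<'E'
from h import *
for n in ('top','scene'):
    W=cloud(load(n+'0.npz'))
    print(n,'table z',np.nanmedian(W[sel(W,(.35,.75),(-.4,.4),(-.02,.02))][:,2]))
    print('dock plate',rect(W,sel(W,(.3,.7),(.05,.4),(.007,.017))))
    print('cellblock',rect(W,sel(W,(.3,.6),(-.12,.13),(.042,.048))))
    print('box',rect(W,sel(W,(.55,.75),(-.12,.13),(.036,.043))))
    print('knob top',rect(W,sel(W,(.55,.75),(-.12,.13),(.094,.105))))
    m=sel(W,(.35,.65),(-.5,-.2),(.012,.03))
    print('pens'); 
    k,l,s,cc=cv2.connectedComponentsWithStats(m.astype(np.uint8))
    for i in range(1,k):
        if s[i,4]>30: print(rect(W,l==i),cc[i])
    m=sel(W,(.5,.8),(-.5,.3),(.082,.1))
    k,l,s,cc=cv2.connectedComponentsWithStats(m.astype(np.uint8))
    for i in range(1,k):
        if s[i,4]>15:
            p=W[l==i]; print('tall',len(p),p.mean(0).round(4),cv2.minEnclosingCircle((p[:,:2]*1000).astype(np.float32)),cc[i])
E
```

```text
top table z -0.0003422494981295543
dock plate (3687, [array([501.3, 213.7]), array([397.5, 325.1]), np.float64(1.0)], np.float64(0.0114))
cellblock (971, [array([503.6,  15.8]), array([192.2, 124.4]), np.float64(1.6)], np.float64(0.0447))
box (647, [array([662.1,  38.1]), array([170.8, 180.1]), np.float64(0.0)], np.float64(0.039))
knob top (132, [array([682.1,  60.2]), array([182.9,  31.3]), np.float64(48.1)], np.float64(0.0983))
pens
(411, [array([ 514.9, -377.7]), array([162.3,  24.2]), np.float64(5.8)], np.float64(0.0201)) [423.08759124 251.86618005]
(432, [array([ 482.2, -272.5]), array([ 23.3, 151.1]), np.float64(79.5)], np.float64(0.0202)) [384.71759259 263.76851852]
(124, [array([ 428.2, -481.2]), array([156. ,   4.9]), np.float64(5.5)], np.float64(0.0212)) [460.91129032 279.63709677]
tall 120 [ 0.7763 -0.2904  0.0885] ((776.87451171875, -290.61688232421875), 16.831026077270508) [393.68333333 148.35      ]
tall 21 [ 0.7556 -0.0407  0.0843] ((755.7242431640625, -40.96987533569336), 7.061493396759033) [298.14285714 157.57142857]
tall 134 [ 0.6778 -0.2911  0.0884] ((678.383117675
[... 1648 characters left out ...]
088 ] ((641.5953369140625, -215.99497985839844), 18.651599884033203) [205.94680851 193.07446809]
tall 111 [ 0.647  -0.1353  0.0878] ((643.5152587890625, -137.6688232421875), 18.068872451782227) [228.77477477 203.3963964 ]
tall 120 [ 0.7843 -0.2889  0.0879] ((782.9675903320312, -291.03790283203125), 17.663217544555664) [146.525      213.74166667]
tall 170 [0.6467 0.0138 0.093 ] ((644.516845703125, 11.058577537536621), 27.319738388061523) [279.46470588 220.89411765]
tall 24 [ 0.7629 -0.0389  0.0838] ((762.0181884765625, -38.51288604736328), 8.057964324951172) [234.41666667 245.        ]
tall 25 [0.7898 0.1627 0.0947] ((784.0909423828125, 160.98294067382812), 17.128692626953125) [308.04 283.32]
```

View pics/wrist0.png

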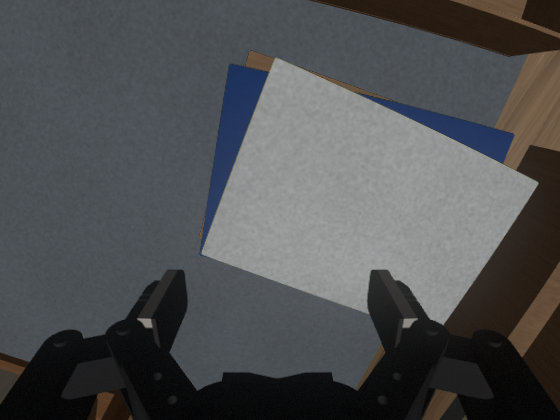

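```bash
cat >> h.py <<'E'
from scipy.spatial.transform import Rotation as R
def Rt(zyaw):  # deg
    a=np.radians(zyaw); z=np.array([np.cos(a),np.sin(a),0]); y=np.array([0,0,-1.]); return np.stack([np.cross(y,z),y,z],1)
def go(pos,zyaw,s=None):
    s=s or readout.get_state(); R0=R.from_rotvec(s['ee_rot']).as_matrix()
    d=R0.T@(np.array(pos)-s['eef_pos'])*1000
    rv=R.from_matrix(R0.T@Rt(zyaw)).as_rotvec()
    n=max(np.linalg.norm(d)/41.7,np.degrees(np.linalg.norm(rv))/7.16)
    print('travel',d.round(1).tolist(),'rot',rv.round(3).tolist(),'rows>=',round(n,1))
E
python3 -c "
from h import *
go([.643,.011,.27],-17.5)"
```

```text
travel [-615.2, 33.8, -362.5] rot [0.001, -0.953, -0.0] rows>= 17.1
```

Request:
jog_arm(
  hand=[60,60,60,60,60,60,60,60,60,60,60,60,60,60,60,60,60,60,60,60],
  travel=[
    [-615,34,-362],
    [-615,34,-362],
    [-615,34,-362],
    [-615,34,-362],
    [-615,34,-362],
    [-615,34,-362],
    [-615,34,-362],
    [-615,34,-362],
    [-615,34,-362],
    [-615,34,-362],
    [-615,34,-362],
    [-615,34,-362],
    [-615,34,-362],
    [-615,34,-362],
    [-615,34,-362],
    [-615,34,-362],
    [-615,34,-362],
    [-615,34,-362],
    [-615,34,-362],
    [-615,34,-362],
  ],
  delta_rot=[
    [0,-0.953,0],
    [0,-0.953,0],
    [0,-0.953,0],
    [0,-0.953,0],
    [0,-0.953,0],
    [0,-0.953,0],
    [0,-0.953,0],
    [0,-0.953,0],
    [0,-0.953,0],
    [0,-0.953,0],
    [0,-0.953,0],
    [0,-0.953,0],
    [0,-0.953,0],
    [0,-0.953,0],
    [0,-0.953,0],
    [0,-0.953,0],
    [0,-0.953,0],
    [0,-0.953,0],
    [0,-0.953,0],
    [0,-0.953,0],
  ],
  squeeze=60,
)

```text
t: 1.82
eef_pos: [0.6427, 0.0102, 0.2692]
ee_rot: [-1.051, 1.431, -1.43]
force: [0.4, 0.6, 0.0]
opening: 0.0601
```

Run:
```python
from h import *
s=readout.get_state(); print(s['t'],s['eef_pos'],s['joint_positions'],s['force'])
snap('wrist','w1.png');c=snap('top','top1.png')
W=cloud(load('w1.npz'))
print('table',np.nanmedian(W[sel(W,(.35,.75),(-.4,.4),(-.02,.02))][:,2]))
for a,b in ((.094,.104),(.096,.102)): 
    m=sel(W,(.58,.71),(-.05,.07),(a,b)); print(rect(W,m))
    p=W[m]
print(rect(W,sel(W,(.58,.72),(-.07,.09),(.035,.044))))
print(rect(W,sel(W,(.58,.72),(-.07,.09),(.055,.067))))
```

```text
1.8167 [0.64268296 0.01018434 0.26924075] [-4.10728692e-02  5.35495697e-01  1.27172223e+00 -2.08030953e-04
  1.33556209e+00  2.63517389e-01] [0.43608562 0.58209401 0.02232991]
table -0.00032389321219916667
(1228, [array([638.9,  11.9]), array([51.7, 15.5]), np.float64(72.8)], np.float64(0.098))
(1186, [array([639. ,  11.8]), array([51.7, 15.4]), np.float64(72.6)], np.float64(0.0981))
(5088, [array([639.4,  11.2]), array([104.5, 104.9]), np.float64(12.7)], np.float64(0.0392))
(3970, [array([639.6,  11.4]), array([78. , 79.5]), np.float64(72.4)], np.float64(0.0621))
```

View pics/w1.png

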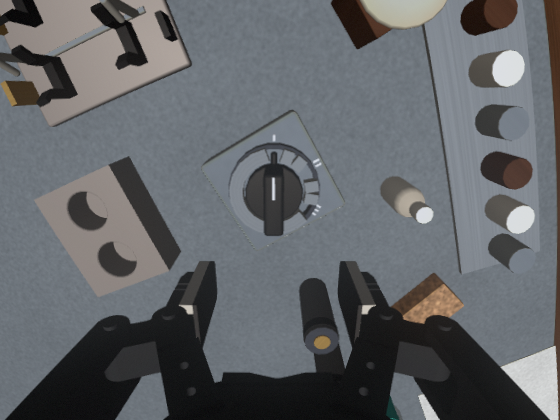

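View pics/top1.png

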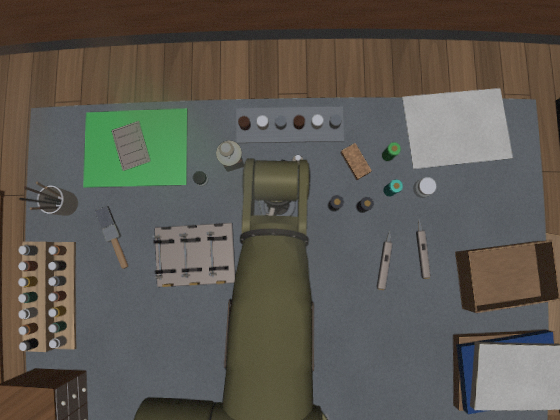

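Run:
```python
from h import *
go([.6394,.0114,.143],-17.3)
W=cloud(load('w1.npz'))
print('block',rect(W,sel(W,(.38,.56),(-.08,.1),(.040,.048))))
```

```text
travel [-1.3, 127.1, -3.6] rot [0.0, -0.004, 0.0] rows>= 3.0
block (7632, [array([456.7,  15.3]), array([ 94. , 122.6]), np.float64(4.8)], np.float64(0.0443))
```

Request:
jog_arm(
  hand=[50,50,50,50,50,10,10,10,10,10,10,10],
  travel=[
    [-1.3,40,-3.6],
    [-1.3,80,-3.6],
    [-1.3,110,-3.6],
    [-1.3,127,-3.6],
    [-1.3,127,-3.6],
    [-1.3,127,-3.6],
    [-1.3,127,-3.6],
    [-1.3,127,-3.6],
    [-1.3,127,-3.6],
    [-1.3,127,-3.6],
    [-1.3,127,-3.6],
    [-1.3,127,-3.6],
  ],
  delta_rot=[
    [0,-0.004,0],
    [0,-0.004,0],
    [0,-0.004,0],
    [0,-0.004,0],
    [0,-0.004,0],
    [0,-0.004,0],
    [0,-0.004,0],
    [0,-0.004,0],
    [0,-0.004,0],
    [0,-0.004,0],
    [0,-0.004,0],
    [0,-0.004,0],
  ],
  squeeze=60,
)

```text
t: 2.92
eef_pos: [0.6402, 0.0125, 0.1437]
ee_rot: [-1.05, 1.426, -1.428]
force: [-1.7, -2.4, 4.9]
opening: 0.0149
```

Run:
```python
from h import *
s=readout.get_state(); print(s['t'],s['eef_pos'],s['joint_positions'],s['force'],s['moment'],s['opening'])
```

```text
2.9167 [0.6402264  0.01250592 0.14371273] [-3.75766455e-02  6.58643370e-01  1.38642448e+00 -3.33244473e-04
  1.09509340e+00  2.63622215e-01] [-1.659314   -2.41956517  4.86262755] [-0.47964988  0.27321497 -0.03500646] 0.014930290744094866
```

Request:
jog_arm(
  hand=[8,8,8,8,8],
  travel=[
    [0,4,0],
    [0,8,0],
    [0,11.5,0],
    [0,11.5,0],
    [0,11.5,0],
  ],
  delta_rot=[
    [0,0,0],
    [0,0,0],
    [0,0,0],
    [0,0,0],
    [0,0,0],
  ],
)

```text
t: 3.33
eef_pos: [0.6404, 0.0126, 0.1342]
ee_rot: [-1.05, 1.426, -1.428]
force: [-14.0, -2.9, 27.6]
opening: 0.0148
```

Request:
jog_arm(
  hand=[8,8,8,8,8,8,8,8,8,8,8,8,8,8],
  travel=[
    [0,-0.5,0],
    [0,-0.5,0],
    [0,-0.5,0],
    [0,-0.5,0],
    [0,-0.5,0],
    [0,-0.5,0],
    [0,-0.5,0],
    [0,-0.5,0],
    [0,-0.5,0],
    [0,-0.5,0],
    [0,-0.5,0],
    [0,-0.5,0],
    [0,-0.5,0],
    [0,-0.5,0],
  ],
  delta_rot=[
    [0,0.1,0],
    [0,0.2,0],
    [0,0.3,0],
    [0,0.4,0],
    [0,0.5,0],
    [0,0.6,0],
    [0,0.7,0],
    [0,0.8,0],
    [0,0.9,0],
    [0,1.0,0],
    [0,1.047,0],
    [0,1.047,0],
    [0,1.047,0],
    [0,1.047,0],
  ],
)

```text
t: 4.5
eef_pos: [0.6408, 0.0118, 0.1343]
ee_rot: [-0.232, 2.1, -2.104]
force: [-7.1, -8.0, 20.2]
opening: 0.0148
```

Run:
```python
from h import *
s=readout.get_state(); print(s['t'],s['eef_pos'],s['joint_positions'],s['force'],s['moment'],s['opening'])
m=R.from_rotvec(s['ee_rot']).as_matrix(); print(np.degrees(np.arctan2(m[1,2],m[0,2])))
```

```text
4.5 [0.64076631 0.01180636 0.13433641] [-0.03835179  0.67109812  1.39017726 -0.00154206  1.07696063  1.31062739] [-7.13304297 -8.03732257 20.16543712] [-1.47578405  1.30841864 -0.06392883] 0.014791231189911417
-77.24924457096553
```

Yaw is −77.2° (target −77.3). Let it rise, then release.

Request:
jog_arm(
  hand=[8,8,8,8,8,40,40,40,50,50,50,50,50],
  travel=[
    [0,-4,0],
    [0,-8,0],
    [0,-11.5,0],
    [0,-11.5,0],
    [0,-11.5,0],
    [0,-11.5,0],
    [0,-11.5,0],
    [0,-11.5,0],
    [0,-40,0],
    [0,-80,0],
    [0,-120,0],
    [0,-120,0],
    [0,-120,0],
  ],
  delta_rot=[
    [0,0,0],
    [0,0,0],
    [0,0,0],
    [0,0,0],
    [0,0,0],
    [0,0,0],
    [0,0,0],
    [0,0,0],
    [0,0,0],
    [0,0,0],
    [0,0,0],
    [0,0,0],
    [0,0,0],
  ],
)

```text
t: 5.58
eef_pos: [0.6405, 0.013, 0.2543]
ee_rot: [-0.231, 2.101, -2.102]
force: [0.1, 0.2, -0.6]
opening: 0.05
```

Run:
```python
from h import *
snap('wrist','w2.png')
W=cloud(load('w2.npz'))
print('knob',rect(W,sel(W,(.58,.71),(-.05,.07),(.09,.104))))
print(rect(W,sel(W,(.58,.72),(-.07,.09),(.035,.044))))
```

```text
knob (1379, [array([640.3,  11.3]), array([51. , 15.5]), np.float64(12.3)], np.float64(0.098))
(5491, [array([640.,  11.]), array([103.9, 104.4]), np.float64(12.8)], np.float64(0.0392))
```

View pics/w2.png

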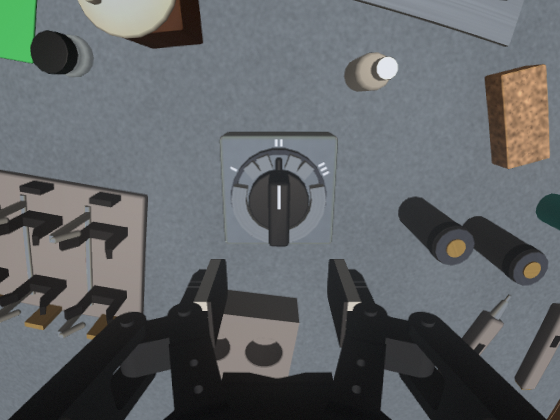

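Run:
```python
from h import *
go([.50,.225,.33],-90)
```

```text
travel [89.5, -78.0, -237.8] rot [0.0, 0.223, -0.001] rows>= 6.4
```

Request:
jog_arm(
  hand=[50,50,50,50,50,50,50,50,50,50],
  travel=[
    [0,-60,-30],
    [90,-78,-238],
    [90,-78,-238],
    [90,-78,-238],
    [90,-78,-238],
    [90,-78,-238],
    [90,-78,-238],
    [90,-78,-238],
    [90,-78,-238],
    [90,-78,-238],
  ],
  delta_rot=[
    [0,0,0],
    [0,0.223,0],
    [0,0.223,0],
    [0,0.223,0],
    [0,0.223,0],
    [0,0.223,0],
    [0,0.223,0],
    [0,0.223,0],
    [0,0.223,0],
    [0,0.223,0],
  ],
)

```text
t: 6.47
eef_pos: [0.4997, 0.2248, 0.3286]
ee_rot: [0.002, -2.22, 2.221]
force: [0.1, -0.2, -0.3]
opening: 0.05
```

Run:
```python
from h import *
snap('wrist','w3.png')
W=cloud(load('w3.npz'))
print('plate',rect(W,sel(W,(.38,.63),(.1,.38),(.007,.0165))))
m=sel(W,(.38,.63),(.1,.38),(.055,.09))
k,l,s,cc=cv2.connectedComponentsWithStats(m.astype(np.uint8))
for i in range(1,k):
    if s[i,4]>15:
        p=W[l==i]; print(len(p),p.mean(0).round(4),p.min(0).round(3),p.max(0).round(3),cc[i].round())
```

```text
plate (18919, [array([510.5, 245.5]), array([164.4, 216.5]), np.float64(2.6)], np.float64(0.0116))
126 [0.5662 0.1938 0.071 ] [0.562 0.183 0.055] [0.569 0.201 0.079] [308. 113.]
138 [0.5629 0.2637 0.0709] [0.559 0.254 0.057] [0.566 0.272 0.08 ] [236. 116.]
151 [0.5598 0.3348 0.0692] [0.556 0.326 0.056] [0.563 0.345 0.08 ] [166. 120.]
103 [0.555  0.1548 0.06  ] [0.55  0.15  0.055] [0.56  0.16  0.064] [345. 124.]
95 [0.5526 0.1974 0.0606] [0.548 0.192 0.055] [0.558 0.202 0.064] [303. 126.]
93 [0.5512 0.2267 0.0602] [0.546 0.222 0.055] [0.556 0.231 0.065] [274. 127.]
102 [0.5495 0.2679 0.0601] [0.544 0.262 0.055] [0.554 0.273 0.064] [234. 129.]
80 [0.548  0.2974 0.0609] [0.543 0.293 0.056] [0.553 0.302 0.064] [205. 131.]
110 [0.5464 0.3398 0.0599] [0.541 0.335 0.055] [0.551 0.345 0.064] [165. 133.]
88 [0.4758 0.1515 0.0599] [0.47  0.147 0.055] [0.481 0.156 0.064] [343. 197.]
79 [0.4738 0.1937 0.0602] [0.468 0.189 0.055] [0.479 0.198 0.064] [305. 199.]
78 [0.4706 0.2645 0.0596] [0.465 0.261 0.055] [0.475 0.269 0.064] [240. 202.]
79 [0.4724 0.2228 0.0602] [0.467 0.218 0.055] [0.477 0.227 0.064] [278. 200.]
71 [0.469  0.2933 0.0604] [0.463 0.289 0.055] [0.474 0.299 0.064] [214. 203.]
96 [0.467  0.3364 0.0597] [0.461 0.332 0.055] [0.472 0.341 0.064] [176. 205.]
127 [0.4619 0.1894 0.0694] [0.456 0.178 0.056] [0.464 0.196 0.079] [309. 212.]
133 [0.4584 0.2597 0.0686] [0.454 0.25  0.055] [0.461 0.268 0.079] [244. 215.]
166 [0.4549 0.3315 0.0683] [0.45  0.32  0.055] [0.457 0.34  0.079] [179. 218.]
```

View pics/w3.png

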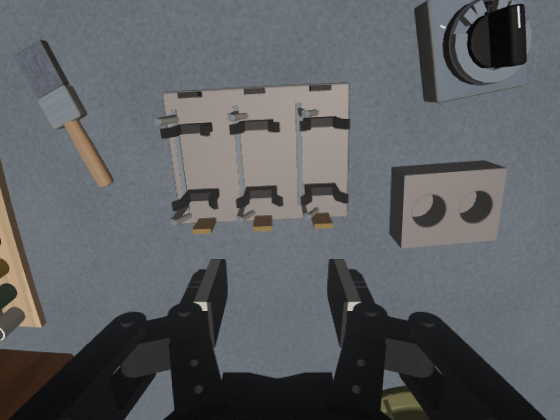

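Run:
```python
from h import *
c=load('w3.npz');W=cloud(c)
for v in (130,150,170): print(np.round(W[v,292:306],3).tolist())
im=c['pixels'][70:250,140:370,::-1]; cv2.imwrite('pics/w3z.png',cv2.resize(im,None,fx=3.4,fy=3.3,interpolation=cv2.INTER_CUBIC))
```

```text
[[0.543, 0.206, 0.013], [0.543, 0.205, 0.012], [0.543, 0.204, 0.012], [0.543, 0.203, 0.012], [0.544, 0.202, 0.014], [0.544, 0.201, 0.016], [0.544, 0.199, 0.015], [0.549, 0.201, 0.062], [0.549, 0.2, 0.062], [0.549, 0.199, 0.062], [0.549, 0.198, 0.063], [0.549, 0.197, 0.063], [0.549, 0.196, 0.063], [0.548, 0.195, 0.06]]
[[0.52, 0.206, 0.012], [0.52, 0.205, 0.01], [0.52, 0.204, 0.011], [0.52, 0.202, 0.011], [0.52, 0.201, 0.013], [0.52, 0.2, 0.013], [0.52, 0.199, 0.014], [0.52, 0.198, 0.015], [0.521, 0.197, 0.016], [0.52, 0.195, 0.01], [0.52, 0.194, 0.012], [0.52, 0.193, 0.013], [0.52, 0.192, 0.011], [0.52, 0.19, 0.013]]
[[0.495, 0.206, 0.011], [0.495, 0.204, 0.011], [0.495, 0.203, 0.011], [0.495, 0.202, 0.011], [0.495, 0.201, 0.012], [0.496, 0.2, 0.016], [0.496, 0.199, 0.015], [0.496, 0.197, 0.017], [0.496, 0.196, 0.015], [0.496, 0.195, 0.015], [0.495, 0.193, 0.011], [0.495, 0.192, 0.011], [0.495, 0.191, 0.012], [0.496, 0.19, 0.013]]
```

View pics/w3z.png

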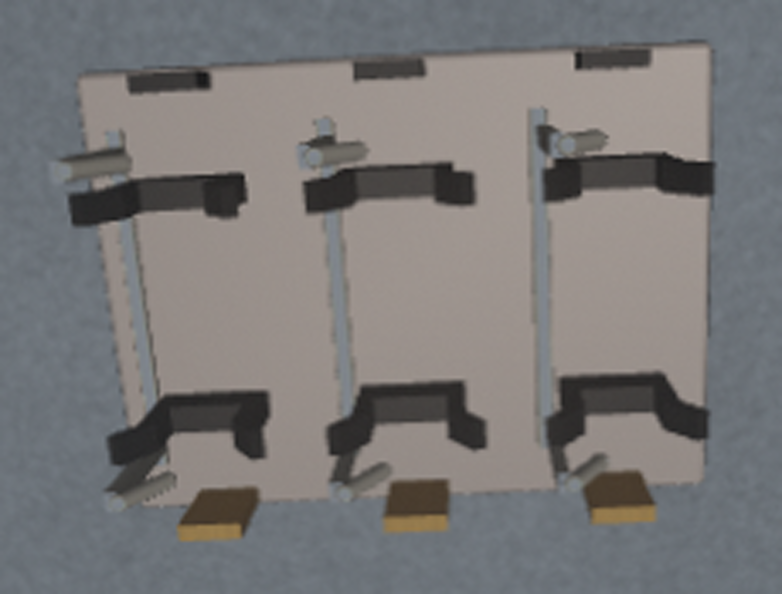

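Request:
jog_arm(
  hand=[50,50,50,50,50,50,50,50,50,50,50,50,50,50,50,50],
  travel=[
    [10,20,545],
    [10,20,545],
    [10,20,545],
    [10,20,545],
    [10,20,545],
    [10,20,545],
    [10,20,545],
    [10,20,545],
    [10,20,545],
    [10,20,545],
    [10,20,545],
    [10,20,545],
    [10,20,545],
    [10,20,545],
    [10,20,545],
    [10,20,545],
  ],
  delta_rot=[
    [0,0,0],
    [0,0,0],
    [0,0,0],
    [0,0,0],
    [0,0,0],
    [0,0,0],
    [0,0,0],
    [0,0,0],
    [0,0,0],
    [0,0,0],
    [0,0,0],
    [0,0,0],
    [0,0,0],
    [0,0,0],
    [0,0,0],
    [0,0,0],
  ],
)

```text
t: 7.85
eef_pos: [0.489, -0.3205, 0.309]
ee_rot: [-0.001, -2.221, 2.219]
force: [0.5, 0.4, 0.5]
opening: 0.05
```

```bash
cat >> h.py <<'E'
def pens(W,x=(.35,.7),y=(-.5,-.2)):
    m=sel(W,x,y,(.016,.026))
    k,l,s,cc=cv2.connectedComponentsWithStats(m.astype(np.uint8))
    for i in range(1,k):
        if s[i,4]>300: print('pen',rect(W,l==i),cc[i].round())
E
python3 - <<'E'
from h import *
snap('wrist','w4.png')
W=cloud(load('w4.npz')); pens(W)
s=readout.get_state();print(s['t'],s['eef_pos'],s['joint_positions'])
E
```

```text
pen (2261, [array([ 504.8, -378.9]), array([137.6,  22.6]), np.float64(5.1)], np.float64(0.0209)) [328. 156.]
pen (2061, [array([ 476.9, -271.9]), array([ 22.3, 138.5]), np.float64(79.5)], np.float64(0.0208)) [235. 180.]
pen (431, [array([ 431.2, -480.9]), array([ 26.6, 160.2]), np.float64(86.2)], np.float64(0.0211)) [412. 209.]
7.9 [ 0.48932654 -0.3197206   0.30940471] [-6.41471177e-01  3.73522190e-01  1.41020836e+00  2.09820878e-04
  1.35884956e+00  9.29798177e-01]
```

View pics/w4.png

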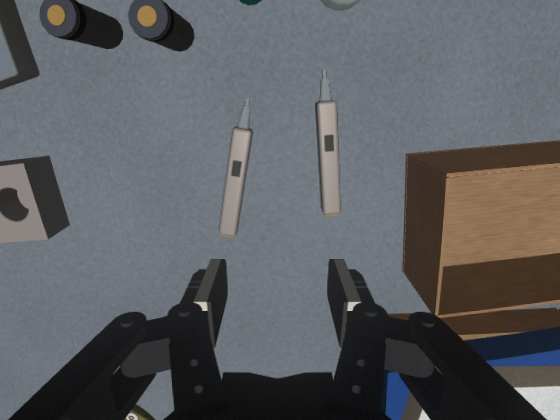

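Run:
```python
from h import *
go([.4732,-.2712,.076],-100.5)
```

```text
travel [16.0, 233.5, -48.3] rot [0.001, 0.183, 0.001] rows>= 5.7
```

Request:
jog_arm(
  hand=[50,50,50,50,50,50,50,50,50,15,15,15,15,15,15],
  travel=[
    [16,40,-48],
    [16,80,-48],
    [16,120,-48],
    [16,160,-48],
    [16,190,-48],
    [16,215,-48],
    [16,233.5,-48],
    [16,233.5,-48],
    [16,233.5,-48],
    [16,233.5,-48],
    [16,233.5,-48],
    [16,233.5,-48],
    [16,233.5,-48],
    [16,233.5,-48],
    [16,233.5,-48],
  ],
  delta_rot=[
    [0,0.1,0],
    [0,0.183,0],
    [0,0.183,0],
    [0,0.183,0],
    [0,0.183,0],
    [0,0.183,0],
    [0,0.183,0],
    [0,0.183,0],
    [0,0.183,0],
    [0,0.183,0],
    [0,0.183,0],
    [0,0.183,0],
    [0,0.183,0],
    [0,0.183,0],
    [0,0.183,0],
  ],
  squeeze=60,
)

```text
t: 9.15
eef_pos: [0.4742, -0.2723, 0.0783]
ee_rot: [-0.198, -2.125, 2.128]
force: [-1.2, 2.0, 8.8]
opening: 0.0208
```

Run:
```python
from h import *
s=readout.get_state();print(s['t'],s['eef_pos'],s['joint_positions'],s['force'])
snap('wrist','w5.png')
W=cloud(load('w5.npz')); pens(W)
```

```text
9.15 [ 0.47421917 -0.27230775  0.07833339] [-5.88280995e-01  5.84704917e-01  1.70149348e+00  2.13079105e-04
  8.52400588e-01  1.16541831e+00] [-1.22934004  1.99668677  8.80892719]
pen (14689, [array([ 505.9, -378.1]), array([141.4,  22.9]), np.float64(5.2)], np.float64(0.0208)) [502. 162.]
pen (11787, [array([ 483.7, -274.1]), array([129.9,  46.6]), np.float64(1.6)], np.float64(0.021)) [277. 254.]
```

View pics/w5.png

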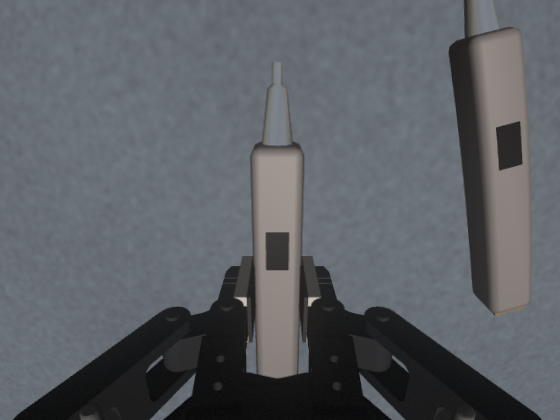

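Run:
```python
from h import *
W=cloud(load('w5.npz'))
T=np.array([.47422,-.27231]); a=np.radians(-100.5)
z=np.array([np.cos(a),np.sin(a)]); x=np.array([np.sin(a),-np.cos(a)]) # tool x = zyaw-90
m=np.zeros(W.shape[:2],bool); m[60:375,245:310]=True
m&=(W[...,2]>.017)&(W[...,2]<.03)
p=W[m]; q=p[:,:2]-T
X=q@x; Z=q@z
print('tool x range',X.min(),X.max())
for lo in np.arange(-.09,.0,.01):
    k=(X>lo)&(X<lo+.01)
    if k.sum(): print(lo.round(3),Z[k].min().round(4),Z[k].max().round(4),p[k,2].mean().round(4))
for v in range(60,160,4): print(v,((W[v,277,:2]-T)@x).round(4),W[v,277,2].round(4))
go([.4742,-.2723,.30],-100.5)
```

```text
tool x range -0.07480605829432241 0.05500854401964569
-0.08 -0.0021 0.0015 0.0173
-0.07 -0.0099 0.0112 0.0201
-0.06 -0.0106 0.0114 0.0211
-0.05 -0.0106 0.0113 0.0211
-0.04 -0.0106 0.0114 0.021
-0.03 -0.0105 0.0114 0.0213
-0.02 -0.0139 0.0153 0.0219
-0.01 -0.0096 0.0108 0.0215
60 -0.0987 -0.0006
64 -0.0959 0.0123
68 -0.0945 0.0115
72 -0.0929 0.013
76 -0.0915 0.0125
80 -0.09 0.012
84 -0.0885 0.0129
88 -0.0869 0.0149
92 -0.0854 0.0147
96 -0.0839 0.0142
100 -0.0824 0.0158
104 -0.0808 0.0148
108 -0.0793 0.0149
112 -0.0778 0.0161
116 -0.0763 0.016
120 -0.0747 0.0154
124 -0.0731 0.0146
128 -0.0715 0.0155
132 -0.07 0.0162
136 -0.0685 0.0168
140 -0.0669 0.0162
144 -0.0653 0.0167
148 -0.0641 0.0191
152 -0.0628 0.0211
156 -0.0612 0.0209
travel [-0.6, -221.6, 0.2] rot [-0.001, 0.0, -0.003] rows>= 5.3
```

Request:
jog_arm(
  hand=[15,15,15,15,15,15,15,15],
  travel=[
    [0,-15,0],
    [0,-50,0],
    [0,-90,0],
    [0,-130,0],
    [0,-170,0],
    [0,-200,0],
    [0,-200,0],
    [0,-200,0],
  ],
  delta_rot=[
    [0,0,0],
    [0,0,0],
    [0,0,0],
    [0,0,0],
    [0,0,0],
    [0,0,0],
    [0,0,0],
    [0,0,0],
  ],
)

```text
t: 9.87
eef_pos: [0.4736, -0.2721, 0.2788]
ee_rot: [-0.2, -2.125, 2.13]
force: [0.6, -0.2, -0.4]
opening: 0.0211
```

Run:
```python
from h import *
s=readout.get_state();print(s['opening'],s['force'])
go([.5072,.3174,.25],-87.5)
```

```text
0.021056991489197714 [ 0.56045227 -0.16986417 -0.3973175 ]
travel [74.5, 27.4, -585.8] rot [-0.002, -0.227, -0.004] rows>= 14.2
```

Request:
jog_arm(
  hand=[15,15,15,15,15,15,15,15,15,15,15,15,15,15,15,15,15,15],
  travel=[
    [74.5,10,-586],
    [74.5,10,-586],
    [74.5,10,-586],
    [74.5,10,-586],
    [74.5,10,-586],
    [74.5,10,-586],
    [74.5,10,-586],
    [74.5,10,-586],
    [74.5,10,-586],
    [74.5,10,-586],
    [74.5,10,-586],
    [74.5,10,-586],
    [74.5,10,-586],
    [74.5,10,-586],
    [74.5,10,-586],
    [74.5,27,-586],
    [74.5,27,-586],
    [74.5,27,-586],
  ],
  delta_rot=[
    [-0.002,-0.227,-0.004],
    [-0.002,-0.227,-0.004],
    [-0.002,-0.227,-0.004],
    [-0.002,-0.227,-0.004],
    [-0.002,-0.227,-0.004],
    [-0.002,-0.227,-0.004],
    [-0.002,-0.227,-0.004],
    [-0.002,-0.227,-0.004],
    [-0.002,-0.227,-0.004],
    [-0.002,-0.227,-0.004],
    [-0.002,-0.227,-0.004],
    [-0.002,-0.227,-0.004],
    [-0.002,-0.227,-0.004],
    [-0.002,-0.227,-0.004],
    [-0.002,-0.227,-0.004],
    [-0.002,-0.227,-0.004],
    [-0.002,-0.227,-0.004],
    [-0.002,-0.227,-0.004],
  ],
)

```text
t: 11.37
eef_pos: [0.5065, 0.3172, 0.2479]
ee_rot: [-0.056, 2.203, -2.202]
force: [0.1, -0.8, -0.6]
opening: 0.0208
```

Run:
```python
from h import *
s=readout.get_state();print(s['opening'],s['eef_pos'],s['joint_positions'])
snap('wrist','w6.png'); W=cloud(load('w6.npz'))
m=sel(W,(.38,.63),(.1,.40),(.058,.085))
k,l,st,cc=cv2.connectedComponentsWithStats(m.astype(np.uint8))
for i in range(1,k):
    if st[i,4]>50:
        p=W[l==i]; print(len(p),p.mean(0).round(4),p.min(0).round(3),p.max(0).round(3),cc[i].round())
```

```text
0.02077386116504861 [0.5065176  0.3172251  0.24792411] [0.4971587  0.45552317 1.44118576 0.00396902 1.25054159 2.02296437]
209 [0.5629 0.2672 0.0715] [0.559 0.254 0.058] [0.566 0.273 0.08 ] [346. 135.]
166 [0.5599 0.3376 0.0729] [0.556 0.33  0.061] [0.562 0.344 0.08 ] [252. 135.]
223 [0.5662 0.1982 0.0708] [0.562 0.183 0.058] [0.569 0.202 0.079] [436. 136.]
108 [0.5471 0.3414 0.0613] [0.541 0.337 0.058] [0.552 0.345 0.063] [248. 149.]
98 [0.5495 0.2969 0.0612] [0.544 0.294 0.058] [0.554 0.301 0.064] [305. 149.]
112 [0.5496 0.2699 0.0612] [0.544 0.266 0.058] [0.554 0.274 0.064] [338. 150.]
138 [0.5517 0.226  0.0612] [0.546 0.221 0.058] [0.557 0.231 0.064] [393. 150.]
90 [0.5531 0.1988 0.0615] [0.548 0.195 0.059] [0.558 0.202 0.064] [427. 150.]
133 [0.5551 0.1545 0.0609] [0.55  0.149 0.058] [0.56  0.158 0.064] [478. 151.]
52 [0.4674 0.3392 0.0615] [0.461 0.338 0.059] [0.472 0.341 0.064] [249. 241.]
94 [0.4702 0.2664 0.0611] [0.465 0.262 0.058] [0.475 0.27  0.063] [333. 241.]
97 [0.472  0.2221 0.061 ] [0.466 0.218 0.058] [0.477 0.226 0.064] [383. 241.]
75 [0.4733 0.1949 0.0616] [0.467 0.19  0.058] [0.478 0.198 0.064] [413. 241.]
103 [0.4758 0.1506 0.0608] [0.47  0.146 0.058] [0.481 0.154 0.064] [461. 239.]
238 [0.4615 0.1914 0.0696] [0.456 0.178 0.058] [0.464 0.196 0.079] [418. 257.]
218 [0.4584 0.2619 0.0698] [0.453 0.25  0.058] [0.461 0.268 0.079] [338. 258.]
```

View pics/w6.png

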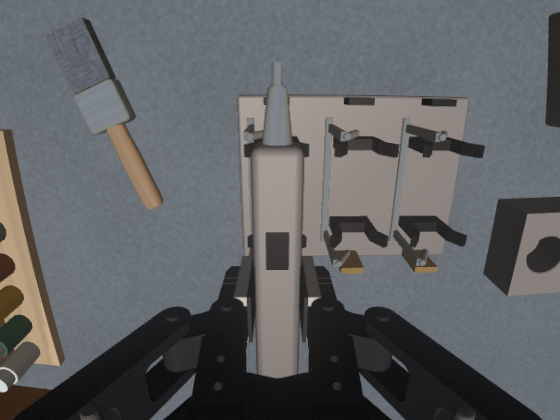

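Run:
```python
from h import *
go([.5072,.3173,.107],-87.5)
```

```text
travel [-1.0, 142.0, 0.1] rot [0.002, -0.0, 0.005] rows>= 3.4
```

Request:
jog_arm(
  hand=[15,15,15,15,15,15,15,15,15,15,15,15,15,15,15],
  travel=[
    [-1,30,0],
    [-1,60,0],
    [-1,80,0],
    [-1,88,0],
    [-1,94,0],
    [-1,100,0],
    [-1,106,0],
    [-1,112,0],
    [-1,118,0],
    [-1,124,0],
    [-1,130,0],
    [-1,136,0],
    [-1,141,0],
    [-1,141,0],
    [-1,141,0],
  ],
  delta_rot=[
    [0,0,0.005],
    [0,0,0.005],
    [0,0,0.005],
    [0,0,0.005],
    [0,0,0.005],
    [0,0,0.005],
    [0,0,0.005],
    [0,0,0.005],
    [0,0,0.005],
    [0,0,0.005],
    [0,0,0.005],
    [0,0,0.005],
    [0,0,0.005],
    [0,0,0.005],
    [0,0,0.005],
  ],
)

```text
t: 12.67
eef_pos: [0.5074, 0.3184, 0.1084]
ee_rot: [-0.047, 2.202, -2.195]
force: [-0.4, -0.7, 4.4]
opening: 0.0207
```

Run:
```python
from h import *
s=readout.get_state();print(s['opening'],s['eef_pos'],s['force'],s['moment'])
snap('wrist','w7.png')
```

```text
0.020674592321062498 [0.50739895 0.31837635 0.1083845 ] [-0.41043502 -0.65431717  4.37200399] [-0.31073958  0.07525393  0.00138742]
```

View pics/w7.png

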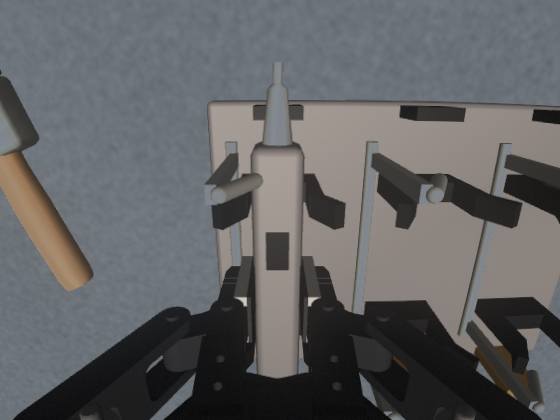

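Request:
jog_arm(
  hand=[15,15,15,40,40,40,40,40,40,40,40,40,40,40],
  travel=[
    [0,2,0],
    [0,2,0],
    [0,2,0],
    [0,0,0],
    [0,0,0],
    [0,0,0],
    [0,0,0],
    [0,-10,0],
    [0,-30,0],
    [0,-60,0],
    [0,-100,0],
    [0,-140,0],
    [0,-140,0],
    [0,-140,0],
  ],
  delta_rot=[
    [0,0,0],
    [0,0,0],
    [0,0,0],
    [0,0,0],
    [0,0,0],
    [0,0,0],
    [0,0,0],
    [0,0,0],
    [0,0,0],
    [0,0,0],
    [0,0,0],
    [0,0,0],
    [0,0,0],
    [0,0,0],
  ],
)

```text
t: 13.88
eef_pos: [0.5077, 0.318, 0.2513]
ee_rot: [-0.042, 2.202, -2.191]
force: [0.2, 0.3, -0.3]
opening: 0.0397
```

Run:
```python
from h import *
s=readout.get_state();print(s['opening'],s['eef_pos'],s['force'],s['moment'])
snap('wrist','w8.png'); W=cloud(load('w8.npz'))
m=sel(W,(.40,.62),(.298,.336),(.046,.057)); print(rect(W,m))
go([.500,-.36,.30],-85)
```

```text
0.03965718042735191 [0.50772187 0.31798233 0.25126921] [ 0.16276152  0.30040266 -0.26706887] [-0.01386457 -0.02067111  0.02768724]
(3961, [array([508.2, 317. ]), array([ 37.9, 162.4]), np.float64(89.9)], np.float64(0.0509))
travel [36.8, -53.1, 676.6] rot [0.003, -0.043, -0.002] rows>= 16.3
```

View pics/w8.png

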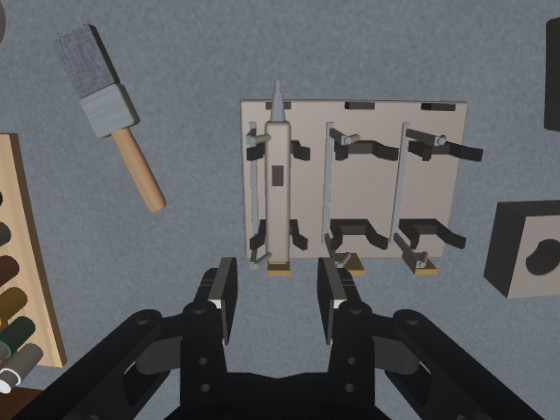

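Request:
jog_arm(
  hand=[50,50,50,50,50,50,50,50,50,50,50,50,50,50,50,50,50,50,50],
  travel=[
    [37,-53,677],
    [37,-53,677],
    [37,-53,677],
    [37,-53,677],
    [37,-53,677],
    [37,-53,677],
    [37,-53,677],
    [37,-53,677],
    [37,-53,677],
    [37,-53,677],
    [37,-53,677],
    [37,-53,677],
    [37,-53,677],
    [37,-53,677],
    [37,-53,677],
    [37,-53,677],
    [37,-53,677],
    [37,-53,677],
    [37,-53,677],
  ],
  delta_rot=[
    [0.003,-0.043,-0.002],
    [0.003,-0.043,-0.002],
    [0.003,-0.043,-0.002],
    [0.003,-0.043,-0.002],
    [0.003,-0.043,-0.002],
    [0.003,-0.043,-0.002],
    [0.003,-0.043,-0.002],
    [0.003,-0.043,-0.002],
    [0.003,-0.043,-0.002],
    [0.003,-0.043,-0.002],
    [0.003,-0.043,-0.002],
    [0.003,-0.043,-0.002],
    [0.003,-0.043,-0.002],
    [0.003,-0.043,-0.002],
    [0.003,-0.043,-0.002],
    [0.003,-0.043,-0.002],
    [0.003,-0.043,-0.002],
    [0.003,-0.043,-0.002],
    [0.003,-0.043,-0.002],
  ],
)

```text
t: 15.52
eef_pos: [0.4995, -0.3607, 0.2978]
ee_rot: [-0.096, 2.181, -2.177]
force: [-0.4, -0.4, -0.7]
opening: 0.0506
```

Run:
```python
from h import *
snap('wrist','w9.png')
W=cloud(load('w9.npz')); pens(W)
s=readout.get_state();print(s['t'],s['eef_pos'],s['joint_positions'])
```

```text
pen (2336, [array([ 507.3, -378.7]), array([141.1,  21.7]), np.float64(5.3)], np.float64(0.0209)) [294. 167.]
pen (351, [array([ 437.6, -480.6]), array([ 25.5, 146.4]), np.float64(85.2)], np.float64(0.0211)) [377. 222.]
15.5667 [ 0.4997849  -0.35985724  0.29826035] [-6.83300324e-01  4.53149683e-01  1.32494377e+00 -7.39924902e-04
  1.36604435e+00  8.00913719e-01]
```

View pics/w9.png

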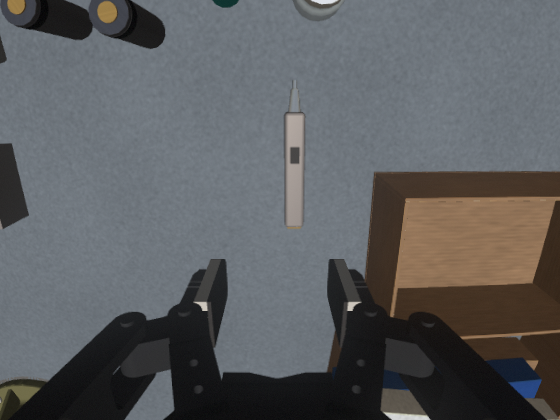

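Run:
```python
from h import *
go([.5014,-.3791,.0785],-84.8)
```

```text
travel [-0.5, 219.7, 19.6] rot [0.001, -0.004, 0.002] rows>= 5.3
```

Request:
jog_arm(
  hand=[50,50,50,50,50,50,50,50,15,15,15,15,15,15],
  travel=[
    [-0.5,40,19.5],
    [-0.5,80,19.5],
    [-0.5,120,19.5],
    [-0.5,160,19.5],
    [-0.5,190,19.5],
    [-0.5,210,19.5],
    [-0.5,219.5,19.5],
    [-0.5,219.5,19.5],
    [-0.5,219.5,19.5],
    [-0.5,219.5,19.5],
    [-0.5,219.5,19.5],
    [-0.5,219.5,19.5],
    [-0.5,219.5,19.5],
    [-0.5,219.5,19.5],
  ],
  delta_rot=[
    [0.001,-0.004,0.002],
    [0.001,-0.004,0.002],
    [0.001,-0.004,0.002],
    [0.001,-0.004,0.002],
    [0.001,-0.004,0.002],
    [0.001,-0.004,0.002],
    [0.001,-0.004,0.002],
    [0.001,-0.004,0.002],
    [0.001,-0.004,0.002],
    [0.001,-0.004,0.002],
    [0.001,-0.004,0.002],
    [0.001,-0.004,0.002],
    [0.001,-0.004,0.002],
    [0.001,-0.004,0.002],
  ],
)

```text
t: 16.73
eef_pos: [0.5027, -0.3802, 0.0824]
ee_rot: [-0.095, 2.169, -2.177]
force: [-0.1, 0.6, 7.8]
opening: 0.0205
```

Request:
jog_arm(
  hand=[15,15,15,15,15,15,15,15],
  travel=[
    [0,-15,0],
    [0,-50,0],
    [0,-90,0],
    [0,-130,0],
    [0,-170,0],
    [0,-200,0],
    [0,-200,0],
    [0,-200,0],
  ],
  delta_rot=[
    [0,0,0],
    [0,0,0],
    [0,0,0],
    [0,0,0],
    [0,0,0],
    [0,0,0],
    [0,0,0],
    [0,0,0],
  ],
)

```text
t: 17.4
eef_pos: [0.5018, -0.3797, 0.2828]
ee_rot: [-0.094, 2.168, -2.178]
force: [-0.9, 0.5, -0.3]
opening: 0.0204
```

Run:
```python
from h import *
s=readout.get_state();print(s['opening'],s['eef_pos'],s['force'],s['moment'])
snap('wrist','w10.png'); W=cloud(load('w10.npz'));
m=R.from_rotvec(s['ee_rot']).as_matrix()
for v in range(56,156,6): print(v,(m.T@(W[v,277]-s['eef_pos'])).round(4))
for v in (170,200): print(v,[ (m.T@(W[v,u]-s['eef_pos'])).round(4).tolist() for u in (252,277,300)])
go([.5138,.1738,.25],-87.5)
```

```text
0.020367212011626515 [ 0.50179651 -0.37968818  0.28277846] [-0.87489928  0.5398723  -0.33525873] [ 0.05336644  0.02985791 -0.03036883]
56 [-0.1217  0.2842  0.0006]
62 [-0.116   0.2849  0.0006]
68 [-0.0945  0.0711  0.0005]
74 [-0.0921  0.0707  0.0005]
80 [-0.0898  0.0706  0.0005]
86 [-0.0874  0.0699  0.0005]
92 [-0.0851  0.0685  0.0005]
98 [-0.0827  0.0683  0.0005]
104 [-0.0804  0.0677  0.0005]
110 [-0.0781  0.0669  0.0005]
116 [-0.0757  0.0663  0.0005]
122 [-0.0734  0.0658  0.0005]
128 [-0.0708  0.067   0.0005]
134 [-0.0684  0.0665  0.0005]
140 [-0.0661  0.0655  0.0005]
146 [-0.0639  0.0633  0.0005]
152 [-0.0618  0.0613  0.0005]
170 [[-0.0539, 0.0636, -0.01], [-0.0545, 0.0607, 0.0005], [-0.0541, 0.0625, 0.0101]]
200 [[-0.0402, 0.0648, -0.0104], [-0.0412, 0.0619, 0.0005], [-0.0413, 0.0616, 0.0103]]
travel [-62.3, 29.5, -549.9] rot [-0.002, 0.047, -0.002] rows>= 13.3
```

View pics/w10.png

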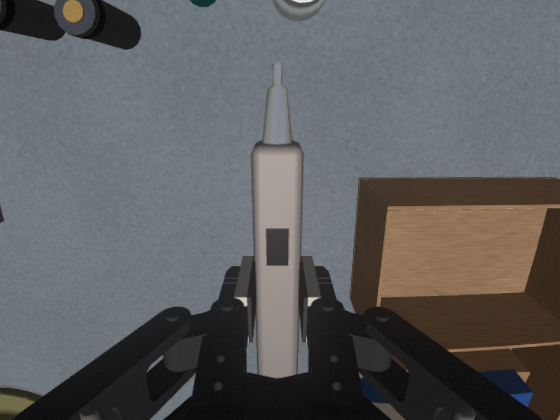

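Request:
jog_arm(
  hand=[15,15,15,15,15,15,15,15,15,15,15,15,15,15,15,15,15,15],
  travel=[
    [-62,10,-550],
    [-62,10,-550],
    [-62,10,-550],
    [-62,10,-550],
    [-62,10,-550],
    [-62,10,-550],
    [-62,10,-550],
    [-62,10,-550],
    [-62,10,-550],
    [-62,10,-550],
    [-62,10,-550],
    [-62,10,-550],
    [-62,10,-550],
    [-62,10,-550],
    [-62,29.5,-550],
    [-62,29.5,-550],
    [-62,29.5,-550],
    [-62,29.5,-550],
  ],
  delta_rot=[
    [-0.002,0.047,-0.002],
    [-0.002,0.047,-0.002],
    [-0.002,0.047,-0.002],
    [-0.002,0.047,-0.002],
    [-0.002,0.047,-0.002],
    [-0.002,0.047,-0.002],
    [-0.002,0.047,-0.002],
    [-0.002,0.047,-0.002],
    [-0.002,0.047,-0.002],
    [-0.002,0.047,-0.002],
    [-0.002,0.047,-0.002],
    [-0.002,0.047,-0.002],
    [-0.002,0.047,-0.002],
    [-0.002,0.047,-0.002],
    [-0.002,0.047,-0.002],
    [-0.002,0.047,-0.002],
    [-0.002,0.047,-0.002],
    [-0.002,0.047,-0.002],
  ],
)

```text
t: 18.95
eef_pos: [0.5136, 0.173, 0.2499]
ee_rot: [-0.049, 2.201, -2.2]
force: [-0.8, -0.9, -0.6]
opening: 0.0204
```

Run:
```python
from h import *
s=readout.get_state();print(s['opening'],s['eef_pos'],s['joint_positions'])
snap('wrist','w11.png'); W=cloud(load('w11.npz'))
m=sel(W,(.38,.63),(.1,.40),(.058,.085))
k,l,st,cc=cv2.connectedComponentsWithStats(m.astype(np.uint8))
for i in range(1,k):
    if st[i,4]>50:
        p=W[l==i]; print(len(p),p.mean(0).round(4),p.min(0).round(3),p.max(0).round(3),cc[i].round())
m=sel(W,(.41,.61),(.30,.334),(.046,.054))
print(rect(W,m))
p=W[m]
for x in np.arange(.44,.585,.02):
    k=abs(p[:,0]-x)<.004
    if k.sum()>5: print(x.round(3),p[k].min(0).round(4),p[k].max(0).round(4))
go([.5138,.1736,.111],-87.5)
```

```text
0.020359030780459905 [0.51362787 0.17301029 0.24992086] [2.57145936e-01 3.32807718e-01 1.60810760e+00 5.92187889e-04
 1.20211769e+00 1.78489472e+00]
273 [0.5633 0.2635 0.07  ] [0.559 0.254 0.058] [0.566 0.273 0.079] [161. 137.]
173 [0.5667 0.1937 0.0724] [0.563 0.186 0.059] [0.569 0.2   0.079] [252. 136.]
283 [0.5599 0.3351 0.0697] [0.555 0.325 0.058] [0.563 0.345 0.079] [ 73. 139.]
109 [0.5535 0.1975 0.0613] [0.548 0.194 0.058] [0.558 0.201 0.064] [248. 151.]
79 [0.5559 0.1524 0.0615] [0.55  0.15  0.058] [0.56  0.156 0.064] [304. 150.]
122 [0.5463 0.3404 0.0609] [0.541 0.336 0.058] [0.551 0.345 0.064] [ 75. 154.]
93 [0.5486 0.2962 0.0614] [0.543 0.293 0.058] [0.554 0.301 0.065] [127. 153.]
137 [0.5498 0.2687 0.061 ] [0.544 0.265 0.058] [0.555 0.274 0.064] [160. 152.]
102 [0.5518 0.2246 0.0613] [0.547 0.221 0.058] [0.556 0.228 0.064] [214. 152.]
104 [0.4669 0.3367 0.0605] [0.461 0.333 0.058] [0.472 0.341 0.064] [ 93. 241.]
70 [0.4688 0.2924 0.0616] [0.463 0.29  0.059] [0.474 0.296 0.064] [140. 242.]
99 [0.4703 0.2652 0.0608] [0.464 0.262 0.058] [0.475 0.269 0.063] [171. 242.]
93 [0.4
[... 169 characters left out ...]
.0685] [0.451 0.321 0.058] [0.457 0.34  0.079] [ 97. 258.]
250 [0.4581 0.2595 0.069 ] [0.453 0.249 0.058] [0.461 0.267 0.079] [175. 258.]
(3820, [array([508.4, 317. ]), array([ 34. , 162.8]), np.float64(90.0)], np.float64(0.0506))
0.44 [0.4404 0.3071 0.0472] [0.4439 0.3236 0.0501]
0.46 [0.4561 0.3016 0.046 ] [0.464  0.3309 0.0535]
0.48 [0.476  0.3053 0.0468] [0.484  0.3269 0.053 ]
0.5 [0.496  0.3063 0.0461] [0.5039 0.3281 0.0526]
0.52 [0.516  0.3071 0.0463] [0.524  0.3284 0.0539]
0.54 [0.536  0.308  0.0466] [0.5439 0.3338 0.0533]
0.56 [0.556  0.309  0.0461] [0.564  0.3312 0.0533]
0.58 [0.576  0.3181 0.046 ] [0.5834 0.3232 0.0482]
travel [-0.1, 139.3, -0.5] rot [0.0, -0.001, 0.001] rows>= 3.3
```

View pics/w11.png

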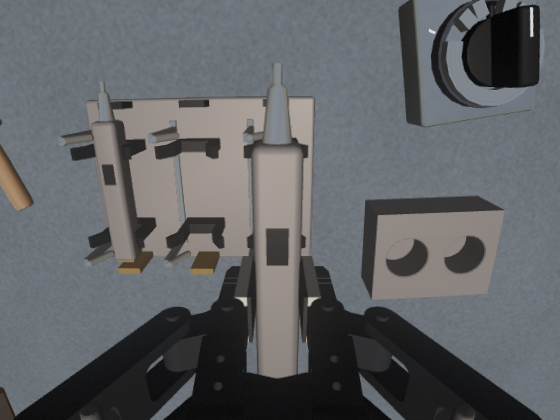

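Request:
jog_arm(
  hand=[15,15,15,15,15,15,15,15,15,15,15,15,15,15,15],
  travel=[
    [0,30,-0.5],
    [0,60,-0.5],
    [0,80,-0.5],
    [0,88,-0.5],
    [0,94,-0.5],
    [0,100,-0.5],
    [0,106,-0.5],
    [0,112,-0.5],
    [0,118,-0.5],
    [0,124,-0.5],
    [0,130,-0.5],
    [0,136,-0.5],
    [0,140,-0.5],
    [0,140,-0.5],
    [0,140,-0.5],
  ],
  delta_rot=[
    [0,0,0],
    [0,0,0],
    [0,0,0],
    [0,0,0],
    [0,0,0],
    [0,0,0],
    [0,0,0],
    [0,0,0],
    [0,0,0],
    [0,0,0],
    [0,0,0],
    [0,0,0],
    [0,0,0],
    [0,0,0],
    [0,0,0],
  ],
)

```text
t: 20.25
eef_pos: [0.5134, 0.1744, 0.1122]
ee_rot: [-0.049, 2.2, -2.199]
force: [-17.1, -8.4, 39.6]
opening: 0.0204
```

Run:
```python
from h import *
s=readout.get_state();print(s['opening'],s['eef_pos'],s['force'],s['moment'])
snap('wrist','w12.png')
```

```text
0.020355666989193125 [0.51344393 0.17437363 0.11219557] [-17.05000164  -8.44340752  39.62427582] [-1.54728593  2.89760183 -0.02323497]
```

View pics/w12.png

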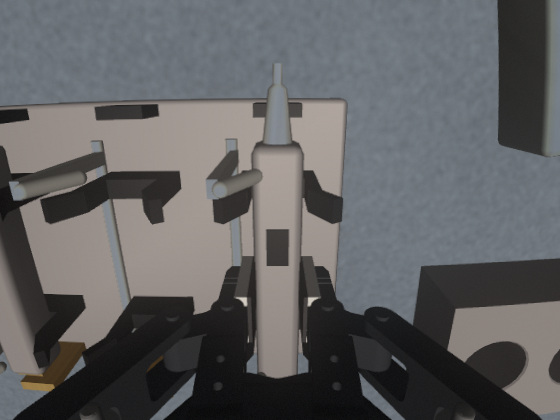

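Request:
jog_arm(
  hand=[15,40,40,40,40,40,40,40,40,40,40,40,40],
  travel=[
    [0,-1.5,0],
    [0,-1.5,0],
    [0,-1.5,0],
    [0,-1.5,0],
    [0,-1.5,0],
    [0,-1.5,0],
    [0,-10,0],
    [0,-30,0],
    [0,-60,0],
    [0,-100,0],
    [0,-140,0],
    [0,-140,0],
    [0,-140,0],
  ],
  delta_rot=[
    [0,0,0],
    [0,0,0],
    [0,0,0],
    [0,0,0],
    [0,0,0],
    [0,0,0],
    [0,0,0],
    [0,0,0],
    [0,0,0],
    [0,0,0],
    [0,0,0],
    [0,0,0],
    [0,0,0],
  ],
)

```text
t: 21.38
eef_pos: [0.514, 0.1744, 0.2526]
ee_rot: [-0.044, 2.199, -2.195]
force: [0.1, 0.3, -0.9]
opening: 0.0399
```

```bash
cat >> h.py <<'E'
def incradle(W,cx,cy,yaw=2.55):
    a=np.radians(yaw); ex=np.array([np.cos(a),np.sin(a)]); ey=np.array([-ex[1],ex[0]])
    q=W[...,:2]-np.array([cx,cy]); X=q@ex; Y=q@ey; Z=W[...,2]
    m=(abs(X)<.11)&(abs(Y)<.013)&(Z>.047)&(Z<.057)
    p=np.stack([X[m],Y[m],Z[m]],1)
    print('body x',np.percentile(p[:,0],[.5,99.5]).round(4))
    for x in (-.055,-.03,-.01,.01,.03,.055):
        k=abs(p[:,0]-x)<.004
        if k.sum()>10: print(x,'y',p[k,1].min().round(4),p[k,1].max().round(4),'z',np.median(p[k,2]).round(4))
E
python3 - <<'E'
from h import *
s=readout.get_state();print(s['opening'],s['eef_pos'],s['force'])
snap('wrist','w13.png'); W=cloud(load('w13.npz'))
incradle(W,.5138,.1736); incradle(W,.5072,.3174)
E
```

```text
0.039863095543812614 [0.51404135 0.17436049 0.25260316] [ 0.13418367  0.28015401 -0.9058792 ]
body x [-0.0784  0.0635]
-0.055 y -0.0099 0.0119 z 0.0511
-0.03 y -0.0096 0.0115 z 0.0512
-0.01 y -0.0094 0.0112 z 0.0511
0.01 y -0.0101 0.0119 z 0.0512
0.03 y -0.0099 0.0117 z 0.0511
0.055 y -0.0096 0.0104 z 0.0512
body x [-0.0788  0.0645]
-0.055 y -0.0113 0.0103 z 0.0511
-0.03 y -0.0114 0.0108 z 0.0511
-0.01 y -0.0111 0.0107 z 0.0512
0.01 y -0.0107 0.0108 z 0.0513
0.03 y -0.0103 0.0105 z 0.0513
0.055 y -0.0109 0.0109 z 0.0512
```

View pics/w13.png

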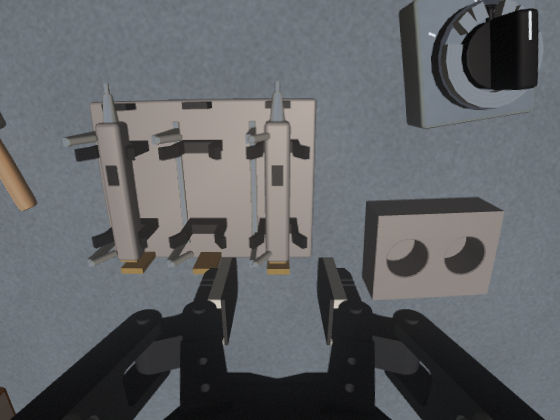

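Run:
```python
from h import *
go([.60,-.17,.30],0)
```

```text
travel [-71.4, -49.6, 347.6] rot [0.0, -1.527, -0.001] rows>= 12.2
```

Request:
jog_arm(
  hand=[60,60,60,60,60,60,60,60,60,60,60,60,60,60,60,60],
  travel=[
    [-10,-50,40],
    [-71,-50,348],
    [-71,-50,348],
    [-71,-50,348],
    [-71,-50,348],
    [-71,-50,348],
    [-71,-50,348],
    [-71,-50,348],
    [-71,-50,348],
    [-71,-50,348],
    [-71,-50,348],
    [-71,-50,348],
    [-71,-50,348],
    [-71,-50,348],
    [-71,-50,348],
    [-71,-50,348],
  ],
  delta_rot=[
    [0,-0.1,0],
    [0,-1.527,0],
    [0,-1.527,0],
    [0,-1.527,0],
    [0,-1.527,0],
    [0,-1.527,0],
    [0,-1.527,0],
    [0,-1.527,0],
    [0,-1.527,0],
    [0,-1.527,0],
    [0,-1.527,0],
    [0,-1.527,0],
    [0,-1.527,0],
    [0,-1.527,0],
    [0,-1.527,0],
    [0,-1.527,0],
  ],
)

```text
t: 22.77
eef_pos: [0.5997, -0.1703, 0.299]
ee_rot: [-1.208, 1.214, -1.21]
force: [-0.7, 0.1, 0.4]
opening: 0.0602
```

```bash
cat >> h.py <<'E'
def tops(W,x=(.4,.8),y=(-.35,.1),z=(.084,.094),n=100):
    m=sel(W,x,y,z)
    k,l,s,cc=cv2.connectedComponentsWithStats(m.astype(np.uint8))
    for i in range(1,k):
        if s[i,4]>n:
            p=W[l==i]; c,r=cv2.minEnclosingCircle((p[:,:2]*1000).astype(np.float32)); print('top',len(p),p.mean(0).round(4),np.round(c,1),round(r,1),cc[i].round())
E
python3 - <<'E'
from h import *
snap('wrist','w14.png'); W=cloud(load('w14.npz'))
tops(W)
s=readout.get_state();print(s['t'],s['eef_pos'],s['joint_positions'])
E
```

```text
top 173 [ 0.7581 -0.0394  0.0847] [758.1 -39.5] 8.0 [470.  38.]
top 1188 [ 0.6401 -0.1368  0.0894] [ 640.8 -137.4] 17.5 [324. 155.]
top 981 [ 0.6351 -0.2135  0.0894] [ 635.4 -214.9] 17.4 [315. 236.]
top 737 [ 0.7767 -0.2895  0.0893] [ 777.9 -291.6] 17.7 [447. 301.]
22.8167 [ 0.59971604 -0.17026494  0.29915746] [-3.35418132e-01  4.69500912e-01  1.29932748e+00  1.68193492e-04
  1.37446108e+00 -3.32388302e-01]
```

View pics/w14.png

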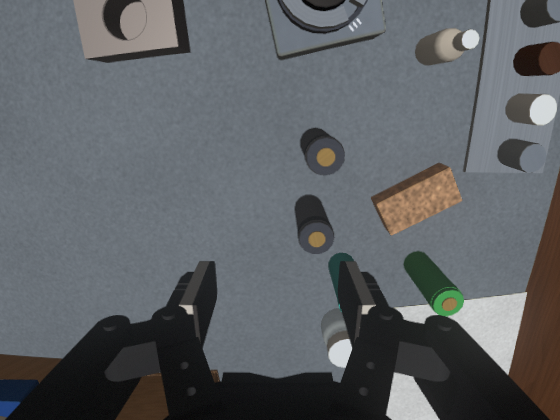

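Run:
```python
from h import *
go([.6403,-.137,.124],0)
```

```text
travel [-33.3, 175.1, 40.8] rot [0.002, -0.003, -0.001] rows>= 4.4
```

Request:
jog_arm(
  hand=[65,65,65,65,65,65,65,65,28,28,28,28,28,28],
  travel=[
    [-33,20,41],
    [-33,40,41],
    [-33,75,41],
    [-33,110,41],
    [-33,140,41],
    [-33,165,41],
    [-33,175,41],
    [-33,175,41],
    [-33,175,41],
    [-33,175,41],
    [-33,175,41],
    [-33,175,41],
    [-33,175,41],
    [-33,175,41],
  ],
  delta_rot=[
    [0,0,0],
    [0,0,0],
    [0,0,0],
    [0,0,0],
    [0,0,0],
    [0,0,0],
    [0,0,0],
    [0,0,0],
    [0,0,0],
    [0,0,0],
    [0,0,0],
    [0,0,0],
    [0,0,0],
    [0,0,0],
  ],
  squeeze=50,
)

```text
t: 23.98
eef_pos: [0.6414, -0.1375, 0.1271]
ee_rot: [-1.207, 1.207, -1.211]
force: [0.7, 0.3, 7.0]
opening: 0.0331
```

Request:
jog_arm(
  hand=[28,28,28,28,28,28,28,28],
  travel=[
    [0,-15,0],
    [0,-40,0],
    [0,-80,0],
    [0,-120,0],
    [0,-140,0],
    [0,-140,0],
    [0,-140,0],
    [0,-140,0],
  ],
  delta_rot=[
    [0,0,0],
    [0,0,0],
    [0,0,0],
    [0,0,0],
    [0,0,0],
    [0,0,0],
    [0,0,0],
    [0,0,0],
  ],
)

```text
t: 24.65
eef_pos: [0.6404, -0.1373, 0.2639]
ee_rot: [-1.21, 1.211, -1.208]
force: [-0.4, 0.4, -1.4]
opening: 0.0329
```

Run:
```python
from h import *
s=readout.get_state();print(s['opening'],s['eef_pos'],s['force'])
snap('wrist','w15.png'); W=cloud(load('w15.npz'))
W[...,2]; tops(W,z=(.2,.25))
a=np.radians(4.8)
B=np.array([.4567,.0153]); ey=np.array([-np.sin(a),np.cos(a)])
print(B+.029*ey,B-.029*ey)
x,y=B+.029*ey
go([x,y,.25],4.8)
```

```text
0.032871660915829624 [ 0.64039549 -0.13728143  0.26385143] [-0.42077165  0.3763538  -1.39351856]
top 17934 [ 0.6401 -0.1316  0.2322] [ 640.  -135.3] 52.7 [277. 315.]
[0.45427334 0.04419829] [ 0.45912666 -0.01359829]
travel [-181.4, 14.0, -186.1] rot [0.003, -0.084, -0.001] rows>= 6.2
```

View pics/w15.png

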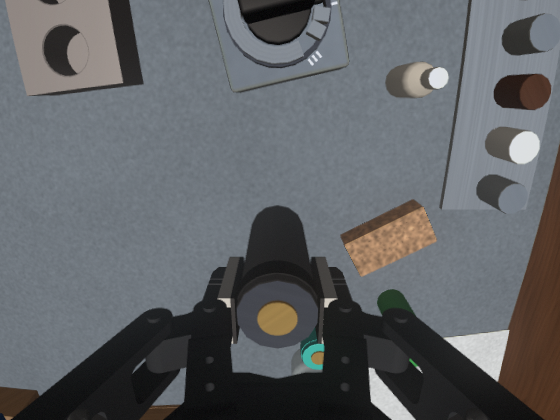

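Request:
jog_arm(
  hand=[28,28,28,28,28,28,28,28,28,28],
  travel=[
    [-181.5,14,-186],
    [-181.5,14,-186],
    [-181.5,14,-186],
    [-181.5,14,-186],
    [-181.5,14,-186],
    [-181.5,14,-186],
    [-181.5,14,-186],
    [-181.5,14,-186],
    [-181.5,14,-186],
    [-181.5,14,-186],
  ],
  delta_rot=[
    [0.003,-0.084,-0.001],
    [0.003,-0.084,-0.001],
    [0.003,-0.084,-0.001],
    [0.003,-0.084,-0.001],
    [0.003,-0.084,-0.001],
    [0.003,-0.084,-0.001],
    [0.003,-0.084,-0.001],
    [0.003,-0.084,-0.001],
    [0.003,-0.084,-0.001],
    [0.003,-0.084,-0.001],
  ],
)

```text
t: 25.53
eef_pos: [0.4553, 0.0436, 0.2506]
ee_rot: [-1.247, 1.146, -1.149]
force: [-0.7, -0.3, -1.4]
opening: 0.0328
```

Run:
```python
from h import *
s=readout.get_state();print(s['opening'],s['eef_pos'],s['force'])
c=snap('wrist','w16.png'); W=cloud(c)
# cell top disk
m=np.zeros(W.shape[:2],bool); m[270:360,230:325]=True
m&=(W[...,2]>.205)&(W[...,2]<.225); p=W[m]
print(len(p), p.mean(0), cv2.minEnclosingCircle((p[:,:2]*1000).astype(np.float32)))
print('plane',np.linalg.lstsq(np.c_[p[:,:2]-p[:,:2].mean(0),np.ones(len(p))],p[:,2],rcond=None)[0])
print('block',rect(W,sel(W,(.38,.56),(-.08,.12),(.040,.048))))
```

```text
0.03283988405961838 [0.45528522 0.04364647 0.25058316] [-0.73379043 -0.31585787 -1.37632267]
6133 [0.45465402 0.04674512 0.21275279] ((454.9448547363281, 43.16044616699219), 22.120695114135742)
plane [ 0.01015459 -0.12157742  0.21275279]
block (6264, [array([455.6,  27. ]), array([91.7, 99.7]), np.float64(4.6)], np.float64(0.0443))
```

View pics/w16.png

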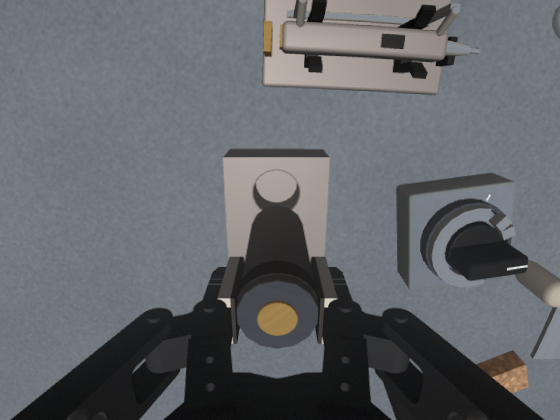

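Run:
```python
from h import *
for f in ('w13','w16','w3','w1'):
    W=cloud(load(f+'.npz'))
    m=sel(W,(.38,.56),(-.08,.12),(.0405,.048)).astype(np.uint8)
    ys,xs=np.nonzero(m)
    # holes: contours inside the block-top mask
    ct,h=cv2.findContours(m,cv2.RETR_CCOMP,cv2.CHAIN_APPROX_NONE)
    for c_,hh in zip(ct,h[0]):
        if hh[3]>=0 and len(c_)>30:
            p=c_[:,0]; P=W[p[:,1],p[:,0]]; P=P[np.isfinite(P[:,0])]
            c,r=cv2.minEnclosingCircle((P[:,:2]*1000).astype(np.float32)); print(f,'hole',np.round(c,1),round(r,1))
    print(f,rect(W,m>0))
    e=0
```

```text
w13 hole [454.3  44.8] 21.7
w13 hole [459.6 -13. ] 22.0
w13 (8164, [array([456.6,  15.4]), array([ 93.8, 123.6]), np.float64(4.6)], np.float64(0.0444))
w16 (6257, [array([455.6,  27. ]), array([91.7, 99.7]), np.float64(4.6)], np.float64(0.0443))
w3 hole [454.6  45.4] 22.1
w3 hole [459.2 -13. ] 22.0
w3 (5760, [array([456.6,  15.5]), array([ 93.3, 124. ]), np.float64(5.1)], np.float64(0.0444))
w1 hole [460.4 -13.6] 22.4
w1 hole [455.1  44.4] 21.8
w1 (7566, [array([456.7,  15.3]), array([ 94. , 122.6]), np.float64(4.8)], np.float64(0.0443))
```

Run:
```python
from h import *
go([.4544,.0444,.137],4.8)
```

```text
travel [-1.0, 113.5, -1.1] rot [-0.002, -0.001, 0.001] rows>= 2.7
```

Request:
jog_arm(
  hand=[28,28,28,28,28,28,28,28,28,28,28],
  travel=[
    [-1,30,-1],
    [-1,55,-1],
    [-1,70,-1],
    [-1,77,-1],
    [-1,84,-1],
    [-1,91,-1],
    [-1,98,-1],
    [-1,105,-1],
    [-1,112,-1],
    [-1,112,-1],
    [-1,112,-1],
  ],
  delta_rot=[
    [-0.002,0,0],
    [-0.002,0,0],
    [-0.002,0,0],
    [-0.002,0,0],
    [-0.002,0,0],
    [-0.002,0,0],
    [-0.002,0,0],
    [-0.002,0,0],
    [-0.002,0,0],
    [-0.002,0,0],
    [-0.002,0,0],
  ],
)

```text
t: 26.5
eef_pos: [0.4539, 0.045, 0.1387]
ee_rot: [-1.248, 1.147, -1.147]
force: [0.1, 1.0, -1.1]
opening: 0.0331
```

Request:
jog_arm(
  hand=[28,28,55,55,55,55,55,55,55,55,55,55],
  travel=[
    [0,1.5,0],
    [0,1.5,0],
    [0,1.5,0],
    [0,1.5,0],
    [0,1.5,0],
    [0,1.5,0],
    [0,-20,0],
    [0,-60,0],
    [0,-100,0],
    [0,-130,0],
    [0,-130,0],
    [0,-130,0],
  ],
  delta_rot=[
    [0,0,0],
    [0,0,0],
    [0,0,0],
    [0,0,0],
    [0,0,0],
    [0,0,0],
    [0,0,0],
    [0,0,0],
    [0,0,0],
    [0,0,0],
    [0,0,0],
    [0,0,0],
  ],
)

```text
t: 27.5
eef_pos: [0.4542, 0.0451, 0.2703]
ee_rot: [-1.246, 1.144, -1.149]
force: [-0.7, -0.6, -1.4]
opening: 0.0551
```

Run:
```python
from h import *
s=readout.get_state();print(s['opening'],s['eef_pos'],s['force'])
c=snap('wrist','w17.png'); W=cloud(c)
tops(W,z=(.092,.108),y=(-.04,.1),x=(.4,.52))
go([.6355,-.2142,.26],0)
```

```text
0.055116714179219504 [0.45415356 0.04509137 0.27031612] [-0.68587317 -0.61655437 -1.39584224]
top 1467 [0.4529 0.0469 0.0992] [453.1  45.3] 17.4 [275. 204.]
travel [273.6, 9.1, 159.4] rot [-0.001, 0.084, 0.001] rows>= 7.6
```

View pics/w17.png

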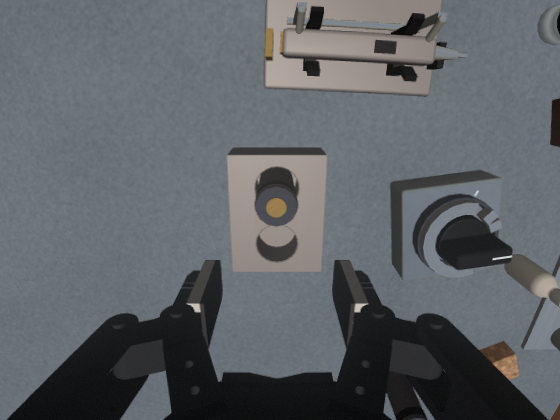

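Request:
jog_arm(
  hand=[65,65,65,65,65,65,65,65,65,65,65],
  travel=[
    [273.5,9,159.5],
    [273.5,9,159.5],
    [273.5,9,159.5],
    [273.5,9,159.5],
    [273.5,9,159.5],
    [273.5,9,159.5],
    [273.5,9,159.5],
    [273.5,9,159.5],
    [273.5,9,159.5],
    [273.5,9,159.5],
    [273.5,9,159.5],
  ],
  delta_rot=[
    [0,0.084,0],
    [0,0.084,0],
    [0,0.084,0],
    [0,0.084,0],
    [0,0.084,0],
    [0,0.084,0],
    [0,0.084,0],
    [0,0.084,0],
    [0,0.084,0],
    [0,0.084,0],
    [0,0.084,0],
  ],
)

```text
t: 28.47
eef_pos: [0.6354, -0.2135, 0.2585]
ee_rot: [-1.21, 1.211, -1.208]
force: [0.4, 1.0, 0.7]
opening: 0.0648
```

Run:
```python
from h import *
c=snap('wrist','w18.png'); W=cloud(c)
tops(W); go([.6355,-.2142,.124],0)
```

```text
top 1429 [ 0.6357 -0.2138  0.0894] [ 635.6 -215. ] 17.3 [278. 208.]
top 1067 [ 0.7767 -0.2894  0.0892] [ 777.9 -291.4] 17.8 [439. 289.]
top 1018 [ 0.6781 -0.2903  0.0893] [ 679.6 -292.2] 17.2 [327. 291.]
travel [1.0, 135.2, 0.3] rot [0.001, 0.001, -0.0] rows>= 3.2
```

View pics/w18.png

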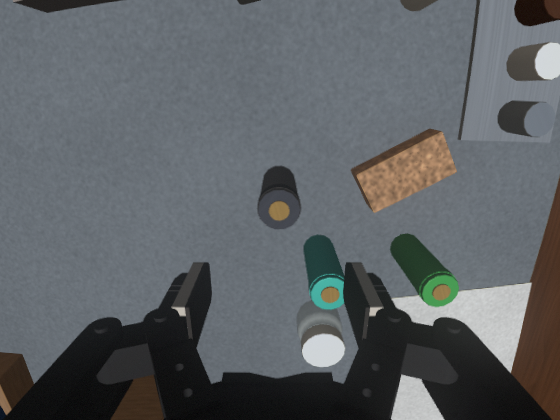

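Request:
jog_arm(
  hand=[65,65,65,65,65,65,28,28,28,28,28,28],
  travel=[
    [1,35,0],
    [1,70,0],
    [1,100,0],
    [1,125,0],
    [1,135,0],
    [1,135,0],
    [1,135,0],
    [1,135,0],
    [1,135,0],
    [1,135,0],
    [1,135,0],
    [1,135,0],
  ],
  delta_rot=[
    [0,0,0],
    [0,0,0],
    [0,0,0],
    [0,0,0],
    [0,0,0],
    [0,0,0],
    [0,0,0],
    [0,0,0],
    [0,0,0],
    [0,0,0],
    [0,0,0],
    [0,0,0],
  ],
)

```text
t: 29.52
eef_pos: [0.6364, -0.2153, 0.1276]
ee_rot: [-1.208, 1.206, -1.212]
force: [-2.0, 0.6, 6.5]
opening: 0.0327
```

Request:
jog_arm(
  hand=[28,28,28,28,28,28,28,28],
  travel=[
    [0,-15,0],
    [0,-40,0],
    [0,-80,0],
    [0,-120,0],
    [0,-140,0],
    [0,-140,0],
    [0,-140,0],
    [0,-140,0],
  ],
  delta_rot=[
    [0,0,0],
    [0,0,0],
    [0,0,0],
    [0,0,0],
    [0,0,0],
    [0,0,0],
    [0,0,0],
    [0,0,0],
  ],
)

```text
t: 30.18
eef_pos: [0.6354, -0.2149, 0.2643]
ee_rot: [-1.21, 1.21, -1.209]
force: [0.3, 0.0, -1.5]
opening: 0.033
```

Run:
```python
from h import *
s=readout.get_state();print(s['opening'],s['eef_pos'],s['force'])
go([.4594,-.0131,.26],4.8)
```

```text
0.0329594904357995 [ 0.63542391 -0.21494118  0.26429479] [ 0.29872271  0.03108374 -1.49733525]
travel [-201.8, 4.4, -176.0] rot [0.001, -0.084, 0.0] rows>= 6.4
```

Request:
jog_arm(
  hand=[28,28,28,28,28,28,28,28,28,28],
  travel=[
    [-202,4,-176],
    [-202,4,-176],
    [-202,4,-176],
    [-202,4,-176],
    [-202,4,-176],
    [-202,4,-176],
    [-202,4,-176],
    [-202,4,-176],
    [-202,4,-176],
    [-202,4,-176],
  ],
  delta_rot=[
    [0.001,-0.084,0],
    [0.001,-0.084,0],
    [0.001,-0.084,0],
    [0.001,-0.084,0],
    [0.001,-0.084,0],
    [0.001,-0.084,0],
    [0.001,-0.084,0],
    [0.001,-0.084,0],
    [0.001,-0.084,0],
    [0.001,-0.084,0],
  ],
)

```text
t: 31.02
eef_pos: [0.46, -0.0134, 0.2604]
ee_rot: [-1.248, 1.146, -1.148]
force: [0.4, -0.3, -0.9]
opening: 0.0326
```

Run:
```python
from h import *
s=readout.get_state();print(s['opening'],s['eef_pos'],s['force'])
go([.4594,-.0135,.1375],4.8)
```

```text
0.03264842671374798 [ 0.46003799 -0.01344781  0.26041559] [ 0.40041446 -0.28683674 -0.90177528]
travel [-0.1, 122.9, -0.7] rot [-0.001, 0.0, 0.001] rows>= 2.9
```

Request:
jog_arm(
  hand=[28,28,28,28,28,28,28,28,28,28,28],
  travel=[
    [0,30,-0.5],
    [0,60,-0.5],
    [0,78,-0.5],
    [0,85,-0.5],
    [0,92,-0.5],
    [0,99,-0.5],
    [0,106,-0.5],
    [0,113,-0.5],
    [0,121.5,-0.5],
    [0,121.5,-0.5],
    [0,121.5,-0.5],
  ],
  delta_rot=[
    [0,0,0],
    [0,0,0],
    [0,0,0],
    [0,0,0],
    [0,0,0],
    [0,0,0],
    [0,0,0],
    [0,0,0],
    [0,0,0],
    [0,0,0],
    [0,0,0],
  ],
)

```text
t: 31.93
eef_pos: [0.4594, -0.0132, 0.1392]
ee_rot: [-1.248, 1.146, -1.148]
force: [0.2, 0.1, -1.9]
opening: 0.0331
```

Request:
jog_arm(
  hand=[28,28,55,55,55,55,55,55,55,55,55,55],
  travel=[
    [0,1.5,0],
    [0,1.5,0],
    [0,1.5,0],
    [0,1.5,0],
    [0,1.5,0],
    [0,1.5,0],
    [0,-20,0],
    [0,-60,0],
    [0,-100,0],
    [0,-130,0],
    [0,-130,0],
    [0,-130,0],
  ],
  delta_rot=[
    [0,0,0],
    [0,0,0],
    [0,0,0],
    [0,0,0],
    [0,0,0],
    [0,0,0],
    [0,0,0],
    [0,0,0],
    [0,0,0],
    [0,0,0],
    [0,0,0],
    [0,0,0],
  ],
)

```text
t: 32.93
eef_pos: [0.4595, -0.0131, 0.2709]
ee_rot: [-1.245, 1.143, -1.15]
force: [0.4, 0.1, -1.6]
opening: 0.0549
```

Run:
```python
from h import *
s=readout.get_state();print(s['opening'],s['eef_pos'],s['force'])
c=snap('wrist','w19.png'); W=cloud(c)
tops(W,z=(.092,.108),y=(-.06,.1),x=(.4,.52))
incradle(W,.5138,.1736)
snap('top','top2.png'); snap('scene','scene2.png')
go([.640,.0115,.25],-77.4)
```

```text
0.05493333584127515 [ 0.45952614 -0.01313353  0.2708549 ] [ 0.38671253  0.13291822 -1.55407059]
top 1679 [0.4534 0.0455 0.0995] [453.3  44.7] 17.4 [275. 130.]
top 1453 [ 0.4582 -0.0115  0.0992] [458.5 -12.8] 17.6 [275. 204.]Traceback (most recent call last):
  File "<stdin>", line 5, in <module>
  File "h.py", line 40, in incradle
    print('body x',np.percentile(p[:,0],[.5,99.5]).round(4))
                   ~~~~~~~~~~~~~^^^^^^^^^^^^^^^^^^
    return _quantile_unchecked(
        a, q, axis, out, overwrite_input, method, keepdims, weights)
    return _ureduce(a,
                    func=_quantile_ureduce_func,
    ...<5 lines>...
                    overwrite_input=overwrite_input,
                    method=method)
    r = func(a, **kwargs)
    result = _quantile(arr,
                       quantiles=q,
    ...<2 lines>...
                       out=out,
                       weights=wgt)
    slices_having_nans = np.isnan(arr[-1, ...])
                                  ~~~^^^^^^^^^
IndexError: index -1 is out of bounds for axis 0 with size 0
```

View pics/w19.png

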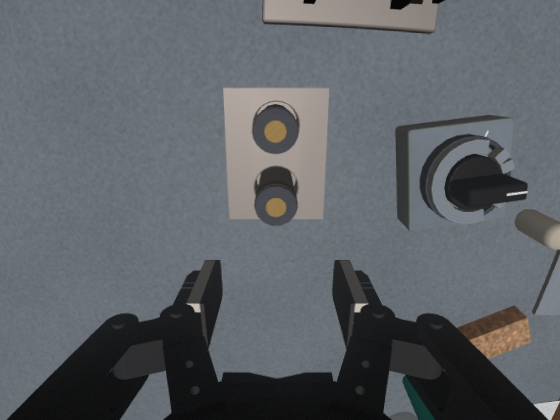

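Run:
```python
from h import *
snap('top','top2.png'); snap('scene','scene2.png')
W=cloud(load('top2.npz'))
go([.640,.0115,.25],-77.4)
```

```text
travel [-9.3, 18.1, 182.6] rot [0.0, 1.435, 0.001] rows>= 11.5
```

View pics/scene2.png

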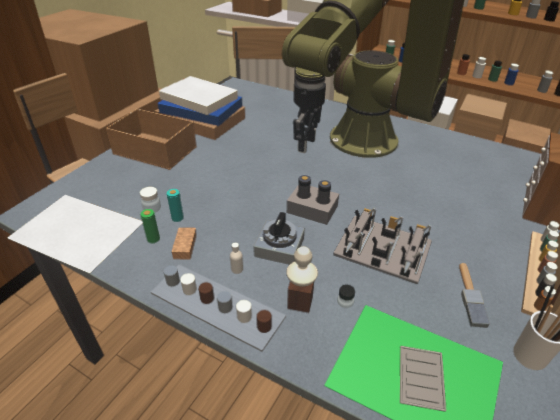

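View pics/top2.png

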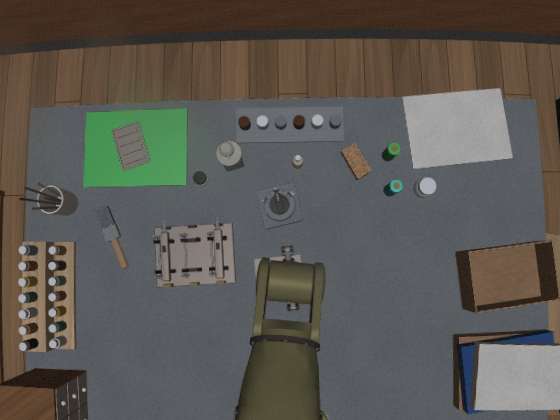

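Run:
```python
from h import *
go([.640,.0115,.27],102.5)
```

```text
travel [-9.3, -1.9, 182.6] rot [0.001, -1.705, -0.0] rows>= 13.6
```

Request:
jog_arm(
  hand=[50,50,50,50,50,50,50,50,50,50,50,50,50,50,50,50,50],
  travel=[
    [-9,-2,183],
    [-9,-2,183],
    [-9,-2,183],
    [-9,-2,183],
    [-9,-2,183],
    [-9,-2,183],
    [-9,-2,183],
    [-9,-2,183],
    [-9,-2,183],
    [-9,-2,183],
    [-9,-2,183],
    [-9,-2,183],
    [-9,-2,183],
    [-9,-2,183],
    [-9,-2,183],
    [-9,-2,183],
    [-9,-2,183],
  ],
  delta_rot=[
    [0,-1.705,0],
    [0,-1.705,0],
    [0,-1.705,0],
    [0,-1.705,0],
    [0,-1.705,0],
    [0,-1.705,0],
    [0,-1.705,0],
    [0,-1.705,0],
    [0,-1.705,0],
    [0,-1.705,0],
    [0,-1.705,0],
    [0,-1.705,0],
    [0,-1.705,0],
    [0,-1.705,0],
    [0,-1.705,0],
    [0,-1.705,0],
    [0,-1.705,0],
  ],
)

```text
t: 34.5
eef_pos: [0.6408, 0.0112, 0.2708]
ee_rot: [-1.565, -0.169, 0.169]
force: [-0.5, 0.4, -0.6]
opening: 0.0501
```

Run:
```python
from h import *
s=readout.get_state();print(s['t'],s['eef_pos'],s['joint_positions'])
c=snap('wrist','w20.png'); W=cloud(c)
print('knob',rect(W,sel(W,(.58,.71),(-.05,.07),(.09,.104))))
print(rect(W,sel(W,(.58,.72),(-.07,.09),(.035,.044))))
tops(W,z=(.092,.108),y=(-.06,.1),x=(.4,.52))
go([.640,.0114,.143],102.6)
```

```text
34.5 [0.64076741 0.01120938 0.27080869] [-3.95078933e-02  5.29447965e-01  1.27714566e+00 -5.40985734e-04
  1.33489730e+00 -1.82541207e+00]
knob (1259, [array([638.5,  10.2]), array([51.3, 15.8]), np.float64(12.9)], np.float64(0.0979))
(4860, [array([638.7,  10.8]), array([103.2, 104.4]), np.float64(12.5)], np.float64(0.0391))
travel [-0.8, 128.0, 0.4] rot [0.001, -0.004, 0.0] rows>= 3.1
```

View pics/w20.png

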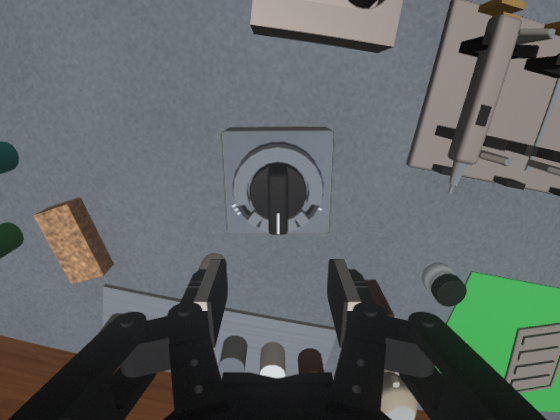

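Request:
jog_arm(
  hand=[50,50,50,50,50,10,10,10,10,10,10,10],
  travel=[
    [-0.5,40,0.5],
    [-0.5,80,0.5],
    [-0.5,110,0.5],
    [-0.5,128,0.5],
    [-0.5,128,0.5],
    [-0.5,128,0.5],
    [-0.5,128,0.5],
    [-0.5,128,0.5],
    [-0.5,128,0.5],
    [-0.5,128,0.5],
    [-0.5,128,0.5],
    [-0.5,128,0.5],
  ],
  delta_rot=[
    [0,-0.004,0],
    [0,-0.004,0],
    [0,-0.004,0],
    [0,-0.004,0],
    [0,-0.004,0],
    [0,-0.004,0],
    [0,-0.004,0],
    [0,-0.004,0],
    [0,-0.004,0],
    [0,-0.004,0],
    [0,-0.004,0],
    [0,-0.004,0],
  ],
  squeeze=60,
)

```text
t: 35.55
eef_pos: [0.641, 0.0117, 0.1446]
ee_rot: [-1.565, -0.177, 0.172]
force: [4.9, 2.9, 5.5]
opening: 0.0151
```

Request:
jog_arm(
  hand=[8,8,8,8,8],
  travel=[
    [0,4,0],
    [0,8,0],
    [0,11,0],
    [0,11,0],
    [0,11,0],
  ],
  delta_rot=[
    [0,0,0],
    [0,0,0],
    [0,0,0],
    [0,0,0],
    [0,0,0],
  ],
)

```text
t: 35.97
eef_pos: [0.6411, 0.0117, 0.1348]
ee_rot: [-1.565, -0.178, 0.171]
force: [-2.9, 3.6, 18.2]
opening: 0.0147
```

Request:
jog_arm(
  hand=[8,8,8,8,8,8,8,8,8,8,8,8,8,8],
  travel=[
    [0,0,0],
    [0,0,0],
    [0,0,0],
    [0,0,0],
    [0,0,0],
    [0,0,0],
    [0,0,0],
    [0,0,0],
    [0,0,0],
    [0,0,0],
    [0,0,0],
    [0,0,0],
    [0,0,0],
    [0,0,0],
  ],
  delta_rot=[
    [0,0.1,0],
    [0,0.2,0],
    [0,0.3,0],
    [0,0.4,0],
    [0,0.5,0],
    [0,0.6,0],
    [0,0.7,0],
    [0,0.8,0],
    [0,0.9,0],
    [0,1.0,0],
    [0,1.047,0],
    [0,1.047,0],
    [0,1.047,0],
    [0,1.047,0],
  ],
)

```text
t: 37.13
eef_pos: [0.6408, 0.0105, 0.1348]
ee_rot: [-1.474, 0.642, -0.648]
force: [-7.0, -4.9, 21.3]
opening: 0.0152
```

Run:
```python
from h import *
s=readout.get_state(); print(s['t'],s['eef_pos'],s['force'],s['moment'],s['opening'])
m=R.from_rotvec(s['ee_rot']).as_matrix(); print(np.degrees(np.arctan2(m[1,2],m[0,2])))
```

```text
37.1333 [0.64078973 0.01046465 0.13479806] [-6.97915976 -4.93670028 21.28156968] [-1.02905835  1.3535733  -0.03748402] 0.01517004988501052
42.722778678590444
```

Yaw 42.7° (target 42.6). Let it pop out and release.

Request:
jog_arm(
  hand=[8,8,8,8,8,40,40,40,50,50,50,50,50,50],
  travel=[
    [0,-4,0],
    [0,-8,0],
    [0,-11,0],
    [0,-11,0],
    [0,-11,0],
    [0,-11,0],
    [0,-11,0],
    [0,-11,0],
    [0,-40,0],
    [0,-80,0],
    [0,-120,0],
    [0,-150,0],
    [0,-150,0],
    [0,-150,0],
  ],
  delta_rot=[
    [0,0,0],
    [0,0,0],
    [0,0,0],
    [0,0,0],
    [0,0,0],
    [0,0,0],
    [0,0,0],
    [0,0,0],
    [0,0,0],
    [0,0,0],
    [0,0,0],
    [0,0,0],
    [0,0,0],
    [0,0,0],
  ],
)

```text
t: 38.3
eef_pos: [0.6404, 0.0117, 0.2841]
ee_rot: [-1.472, 0.641, -0.647]
force: [-0.5, 0.5, -1.0]
opening: 0.0502
```

Run:
```python
from h import *
s=readout.get_state(); print(s['t'],s['eef_pos'],s['force'])
c=snap('wrist','w21.png'); W=cloud(c)
print('knob',rect(W,sel(W,(.58,.71),(-.05,.07),(.085,.104))))
tops(W,z=(.092,.108),y=(-.06,.1),x=(.4,.52)); 
try: incradle(W,.5138,.1736)
except Exception as e: print('no view')
snap('scene','scene3.png')
```

```text
38.3 [0.64038701 0.01169226 0.28411699] [-0.5338448   0.45136319 -1.03711982]
knob (1158, [array([638.5,  11.2]), array([15.7, 51.3]), np.float64(42.3)], np.float64(0.0977))
top 1070 [0.4604 0.0404 0.0989] [454.7  44.8] 17.3 [120.  11.]
top 1765 [ 0.4608 -0.0118  0.0991] [459.2 -12.9] 18.1 [81. 69.]
body x [0.0553 0.0721]
0.055 y -0.0113 -0.0088 z 0.0488
```

View pics/w21.png

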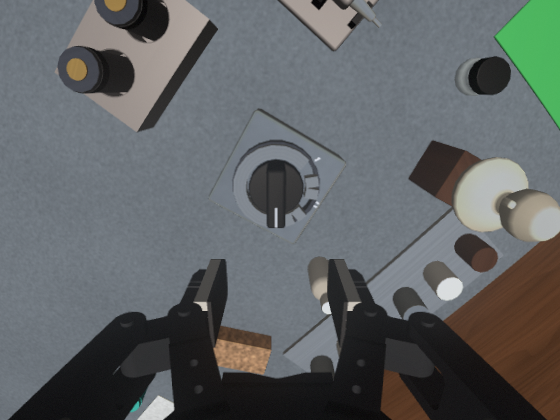

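View pics/scene3.png

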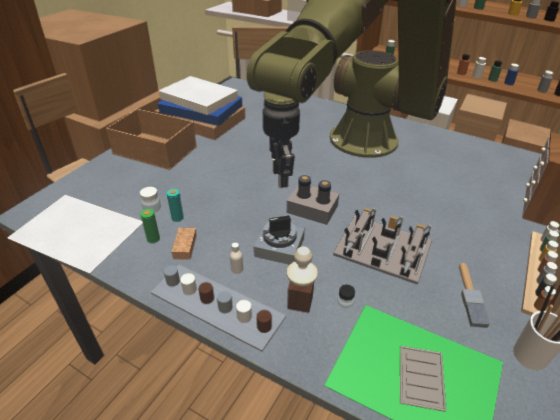

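Run:
```python
from h import *
from cell import hand_in
snap('top','top4.png'); W=cloud(load('scene3.npz'))
for c in ((.5138,.1736),(.5072,.3174)): incradle(W,*c)
print(hand_in())
```

```text
body x [-0.0688  0.067 ]
-0.03 y -0.013 0.0118 z 0.05
-0.01 y -0.0082 0.0105 z 0.0504
0.01 y -0.0068 0.0117 z 0.0492
0.03 y -0.0068 0.0087 z 0.0499
0.055 y -0.0103 0.011 z 0.0498
body x [-0.0728  0.0675]
-0.055 y -0.0085 0.0094 z 0.0487
-0.03 y -0.0101 0.0098 z 0.0492
-0.01 y -0.0088 0.0107 z 0.049
0.01 y -0.0091 0.011 z 0.0494
0.03 y -0.0095 0.0112 z 0.0498
0.055 y -0.0101 0.0094 z 0.0494
the job is handed in; nothing more can be done
None
```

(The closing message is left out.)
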